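# Seat a plug-in card with its ejector levers

### The arm

A 6-joint arm with a two-finger parallel gripper is mounted at the origin on a cart in front of the work surface, level with it; the furniture and walls round the work are solid. World frame = base frame: x ahead of the robot, y to its left, z up, the work surface at z = 0. Lengths are in m, angles in degrees, forces in N, time in s.
With the tool pointing down it reaches from about 0.375 to 0.9 m from the base axis. Payload 3.1 kg.
Tool frame: the origin (TCP) lies midway between the tips of the shut fingers; the grasp point (between the pads) lies 19 mm behind it; x points along the fingers, y is the direction in which the jaws open and shut, and the axes are right-handed (so a half turn about x gives the same grasp; the last joint's range is limited). The gripper opens to 87 mm and grips with 3 to 60 N. Pads are 19 mm wide; open, the fingers measure 117 mm over their backs; the gripper's body (75 mm by 190 mm) begins 51 mm behind the grasp point.
Start: joints at [59.387, 30.224, 82.088, -0, 67.689, -10.227], TCP at [0.218, 0.586, 0.223] pointing down, gripper open.
Joint ranges: [-176.69, 176.69], [-43.24, 126.21], [12.49, 139.97], [-82, 262], [0, 151.66], [-163.58, 163.58]. Speed limits (degrees/s): [159.86, 159.86, 180, 180, 180, 180].

### API

Orientations are given as a 3x3 rotation matrix whose columns are the frame's x, y, z axes.
In Python, from rig import bot gives the robot as it stands.
- The arm moves only by the tool play_rows, never from a script. Its argument "motion" is a list of rows, each a list of 3 entries, a list of its own where there are three numbers: the shift along the tool's x, y, z in mm, then the turn, a rotation vector about the tool's x, y, z in degrees, then the opening, from 0 (shut) to 1 (fully open). A call has 1 to 8 rows; each row is the pose to reach, as a shift and turn from the pose commanded when the call began, along the tool's axes at that moment; what a row does not reach only later rows make up. A row lasts 1/10 s, in which the tool goes at most 50 mm and 8.59 degrees, less where a joint would pass 70% of its speed; a pose out of reach is approached as far as the arm can. A call with a gripper value outside its range is refused whole. The fingers move at their own pace and stop on an object; the grip force is fixed at half the most. Time passes only in rows, so rows that repeat a pose let the fingers close. It gives the time, the measured TCP pose, the force and the opening at its end, in the units of the state.
- bot.read_state(): the state, without advancing time (a new reading comes with each control period).
- bot.capture(name): name is "side" or "top"; returns a dict with "img" (480x640x3 uint8, blue, green, red), "mtx" (3x3 intrinsics, pixels), "rvec" (rotation vector, rad) and "tvec" (3), from world to camera coordinates, as OpenCV has them. Camera axes: x right, y down, z forward; pixel columns grow to the right and rows downward; lengths in m; the calibration is good to about 2 mm. A picture is of the moment at which its call begins. There is no depth.
- bot.hand_in(): hands the job in, once; it reports no verdict.
The state is a dict: "time_s": time; "joint_positions": joint angles; "qvel": joint speeds; "tau": joint torques, N m; "position": TCP position; "tcp_rot": TCP orientation; "force": force on the tool from outside, world axes, zero at the start; "moment": the same for the moment, N m; "opening": opening from 0.0 (shut) to 1.0 (fully open).
Only numpy, scipy, OpenCV 4.12 (cv2) and the standard library are available. Lean on these libraries where they do the work, as an engineer would, in place of code of your own. Each camera call takes 0.05 s, during which the arm holds its last target.

### The job

Take the green plug-in card out of its grey stand, lower it upright between the two swung-out blue levers into the black socket on the white controller (either way round), and let go of it. Then swing the two levers inward, in turn and a little at a time so that the card goes down level, until it is fully home on its hidden seat at both ends: you feel the lever stop giving way, so press no harder than that takes. Press only on the levers, not on the card, and leave the other things where they are.

Things in the scene. Friction and masses are not known exactly. Their poses are not given: they have to be found in the camera images.
- socket: Fixed white controller case, 92 (x) x 212 (y) x 22 mm, with a black card socket on top. Origin: centre of its underside; z up, y along the slot. The slot is 7 mm (x) by 95 mm (y); its long walls rise to 68 mm above the origin, with splayed lips to 74 mm, its end walls to 53 mm. A hidden seat in the slot stops the card's lower edge 22 to 30 mm above the origin, different each time.
- left_lever (a joint): Angle of the blue lever at the socket's +y end, rad: 0 = arm upright, positive = outward, away from the card. Starts at 0.72 to 0.82 (stop 0.9), stays where left. Hinge along the socket's x at y = +78, z = 66.5 mm; the arm rises 62 mm. Its fork takes the card's ear: toe below, hook above. The card is home somewhere between -0.3 and 0.2: only the rising force tells.
- right_lever (a joint): The same for the lever at the socket's -y end (hinge at y = -78 mm); positive is again outward, away from the card. If one lever is swung in more than about 0.3 rad ahead of the other, the card tips and its far ear can ride up over the other hook. With the levers swung out their tabs' ends stand about 112 mm above the socket's origin.
- left_lever_tab (a point): Middle of the outer face of the orange tab at the left lever's end, 52 mm from the hinge along the arm, 4.5 mm outward of its middle line. Tab 16 (x) x 20 (long) x 9 mm. Pushed at the tab's end the lever takes about 3 N, 5 to 9 N below 0.25 rad as contacts engage, then 1 to 2.5 N more per mm once the card is home: 11 to 12 N seats it, above 14 N overloads the ear.
- right_lever_tab (a point): The same point on the right lever's orange tab.
- socket_mouth (a point): Middle of the slot between its lips, 74 mm above the socket's origin.
- card: Loose green circuit card, 4 mm thick (x), 92 wide (y), 74 tall, with an aluminium grip rail 10 x 56 x 20 mm on top (92 mm in all) and two ears: 8 mm round bars along x at y = +58 and -58, z = 42 mm. 0.16 to 0.29 kg. Origin: middle of the lower edge; z up; may go in either way round. Loose on the toes of the swung-out levers its lower edge is about 40 to 46 mm above the socket's origin.
- card_grip (a point): Middle of the grip rail, 82 mm above the card's lower edge.
- stand: Fixed grey plastic stand 60 x 126 mm; the card stands 21 mm deep in its slot (7 x 99 mm; walls to 27 mm, floor at 6 mm).
- weigh_bottle: Small glass weighing bottle, 37 mm wide, 51 mm tall, behind the controller; bystander.
- petri_dish: Glass petri dish, 64 mm wide, 17 mm high; bystander.
- timer: White bench timer 55 x 66 x 20 mm; bystander.
- marker: Blue and black marker, 136 mm long, 17 mm thick, lying in front of the controller; bystander.
Not all that is in view belongs to the job. There is more than one size of the card; the job needs the larger.

How it is judged (in metres and radians):
On the way, in this order (a step that is already met when the one before it is completed fails the run):
1. the card stands released in the socket between the swung-out levers (horizontal distance between card and socket below 0.006 m and z of card in the frame of socket below 0.052 m and angle between card's own z axis and vertical below 0.18 rad and contact force between the fingers and card below 0.1 N and value of joint each of left_lever, right_lever above 0.5 rad), for 0.2 s.
2. both levers are swung in and the card is fully home at both ends (value of joint each of left_lever, right_lever below 0.3 rad and z of each of seat_c0, seat_c1 in the frame of card above -0.0035 m), for 0.2 s.
At the end, for the whole second after the job is handed in: The card stands still in the socket, upright within 0.12 rad (its slot leaves it that play) and level end to end within 0.04 rad, within 6 mm of the socket's middle, its lower edge within 1.5 mm of the hidden seat at both ends, and both levers are swung in (below 0.3 rad) (all of step 2 and horizontal distance between card and socket below 0.006 m and angle between card's own z axis and vertical below 0.12 rad and angle between card's own y axis and vertical between 1.531 and 1.611 rad and linear speed of card below 0.02 m/s); the robot touches nothing.
It fails at once if a lever presses the card's ear with more than 35 N (contact force between any of left_lever, right_lever and card above 35 N).
It fails at once if the card is racked in the socket: one end more than 0.11 rad (6 degrees, 13 mm from ear to ear) lower than the other (horizontal distance between card and socket below 0.02 m and z of card in the frame of socket below 0.042 m and (angle between card's own y axis and vertical below 1.461 rad or angle between card's own y axis and vertical above 1.681 rad)).
It fails at once if the robot presses on the card itself while a lever is swung in (value of joint any of left_lever, right_lever below 0.45 rad and contact force between any of the arm, the fingers and card above 3 N).
It fails at once if the card is dropped into the socket instead of lowered (horizontal distance between card and socket below 0.03 m and contact force between the fingers and card below 0.1 N and linear speed of card above 0.6 m/s).
It fails at once if a bystander is moved more than 20 mm (distance of any of weigh_bottle, petri_dish, timer, marker from where it was at the start of the episode above 0.02 m).
It also fails if it takes over 72 s, if anything falls off the work surface, if the arm or the gripper's body presses on something with over 40 N, if the wrist force passes 120 N, or if a joint passes its speed limit or range.

## Working session

There is one attempt and no reset: what is moved stays moved. The work goes in short steps, Python scripts to look and compute and a tool call to move; the robot and the scene stay as the last step left them, time stands still between calls to the robot, and variables do not carry over. Pictures are saved under pics/ and viewed, and the job is handed in when it is done.

Besides the shell and the picture viewer there is one more tool, called after "Emit:" as name(argument=value, ...), one argument or row to a line, values as JSON. play_rows: Moves the arm, as the interface text tells. Its arguments: {"type":"object","properties":{"motion":{"type":"array"}},"required":["motion"]}

```bash
ls; mkdir -p pics; python3 - <<'E'
from rig import bot
import cv2
s=bot.read_state();print(s)
for n in("side","top"):
    c=bot.capture(n);cv2.imwrite(f"pics/{n}0.png",c["img"]);print(n,c["mtx"],c["rvec"],c["tvec"])
E
```

```text
pics
{'time_s': 0.0, 'joint_positions': array([ 5.93857576e+01,  3.02780487e+01,  8.21565407e+01, -1.73693460e-04,
        6.76885916e+01, -1.02260271e+01]), 'qvel': array([ 0.05325203, -0.07434555,  0.10402021,  0.01384973, -0.190214  ,
       -0.02925079]), 'tau': array([ 2.21453238e-04, -4.40036631e+01, -1.76596856e+01,  6.34972542e-02,
        5.78921009e-02, -1.61001872e-04]), 'position': array([0.21731904, 0.58522166, 0.22158061]), 'tcp_rot': array([[-1.09244082e-03,  3.48377020e-01,  9.37353860e-01],
       [-1.85167619e-03,  9.37352107e-01, -3.48378527e-01],
       [-9.99997689e-01, -2.11625875e-03, -3.78920267e-04]]), 'force': array([-0.93284556,  0.05390638,  0.57490157]), 'moment': array([-0.00645291,  0.04489195, -0.0592987 ]), 'opening': 1.0010881685120903}
side [[548.00601875   0.         322.90866077]
 [  0.         548.00601875 241.69312274]
 [  0.           0.           1.        ]] [ 0.05154514  2.73652429 -1.53107749] [0.50216866 0.15194131 0.96402489]
top [[480.86617128   0.         321.52308466]
 [  0.         480.86617128 230.33283319]
 [  0.           0.           1.        ]] [ 2.10041323 -2.15704675  0.15956439] [-0.14633907  0.5142019   0.85848462]
```

View pics/side0.png

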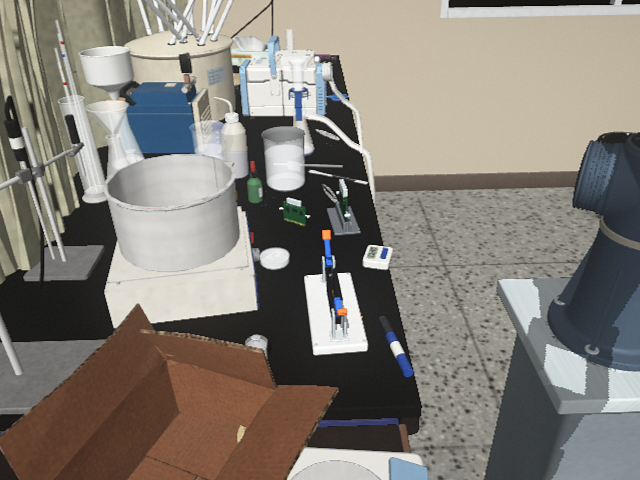

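View pics/top0.png

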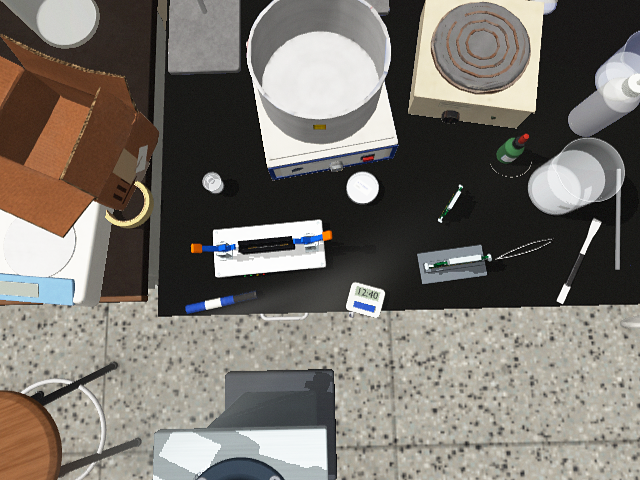

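```bash
cat > h.py <<'E'
import numpy as np, cv2
from rig import bot
def cam(n):
    c=bot.capture(n); return c
def load(n):
    import pickle;return pickle.load(open(f'cal_{n}.pkl','rb'))
def proj(c,P):
    return cv2.projectPoints(np.array(P,float).reshape(-1,1,3),c['rvec'],c['tvec'],c['mtx'],None)[0].reshape(-1,2)
def onz(c,uv,z):
    R=cv2.Rodrigues(c['rvec'])[0];o=-R.T@c['tvec'];d=R.T@np.linalg.inv(c['mtx'])@np.array([uv[0],uv[1],1.]);return o+d*(z-o[2])/d[2]
def crop(img,x0,y0,x1,y1,f,name):
    cv2.imwrite(name,cv2.resize(img[y0:y1,x0:x1],None,fx=f,fy=f,interpolation=cv2.INTER_CUBIC))
E
python3 - <<'E'
from h import *
import pickle
for n in("side","top"):
    c=cam(n);pickle.dump({k:c[k] for k in('mtx','rvec','tvec')},open(f'cal_{n}.pkl','wb'))
    R=cv2.Rodrigues(c['rvec'])[0];print(n,-R.T@c['tvec']);print(R)
    print(proj(c,[[0.218,.586,.223],[0,0,0],[.5,0,0],[.5,.2,0],[.5,-.2,0]]))
    if n=='top':
        crop(c['img'],180,170,340,290,5,'pics/t_sock.png');crop(c['img'],400,170,560,290,5,'pics/t_card.png')
    else:
        crop(c['img'],270,215,430,335+25,4,'pics/s_sock.png');crop(c['img'],260,160,400,265,5,'pics/s_card.png')
E
```

```text
side [0.51798678 0.72607524 0.63961547]
[[-0.99944491  0.03134114 -0.01129653]
 [ 0.02602437  0.52277835 -0.85207132]
 [-0.02079931 -0.85189233 -0.52330379]]
[[801.61578148 678.63508812]
 [608.36959655 328.06511561]
 [324.31438551 336.48455962]
 [329.00579636 430.25775911]
 [321.04523933 271.1399744 ]]
top [ 0.36278816 -0.17125574  0.92836996]
[[-0.02520578 -0.99953935 -0.01690428]
 [-0.98617243  0.02763218 -0.16340258]
 [ 0.16379441  0.01255184 -0.98641464]]
[[-201.50280595  427.15180832]
 [ 239.5536418   518.35464757]
 [ 240.2477901   241.13038087]
 [ 138.51304038  243.92006362]
 [ 342.52715967  238.32576403]]
```

View pics/t_sock.png

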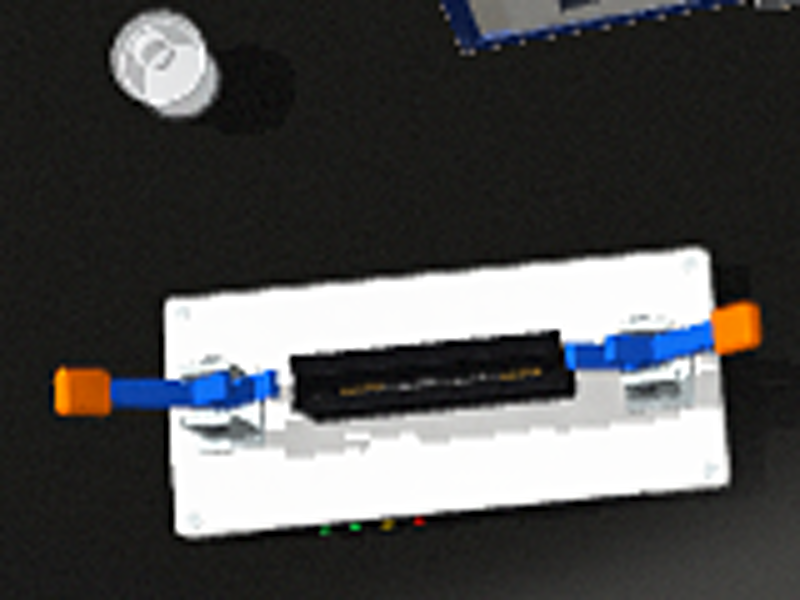

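View pics/t_card.png

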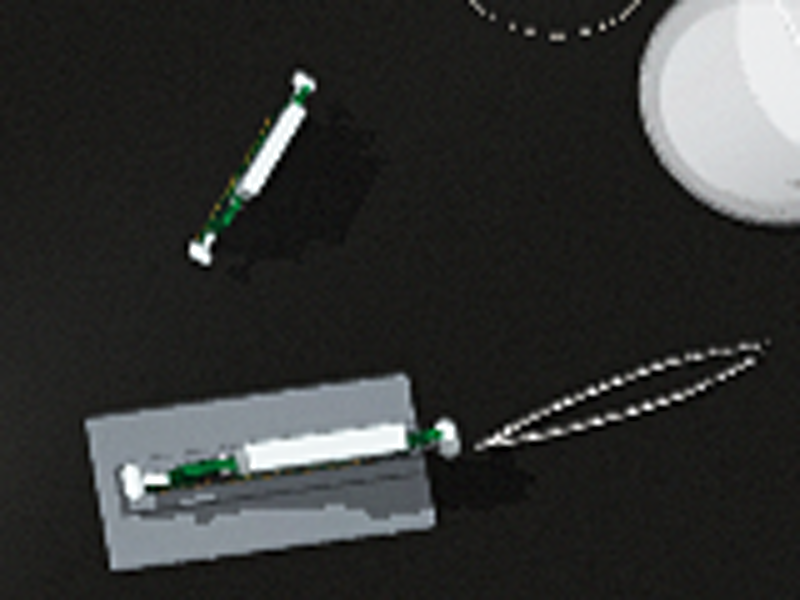

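View pics/s_sock.png

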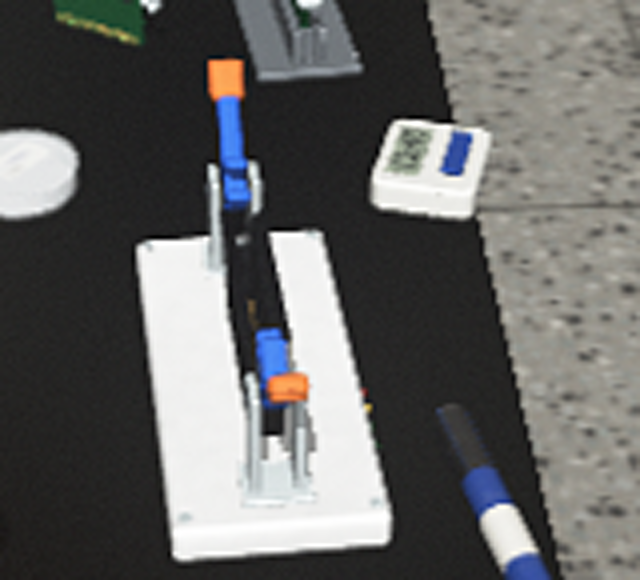

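View pics/s_card.png

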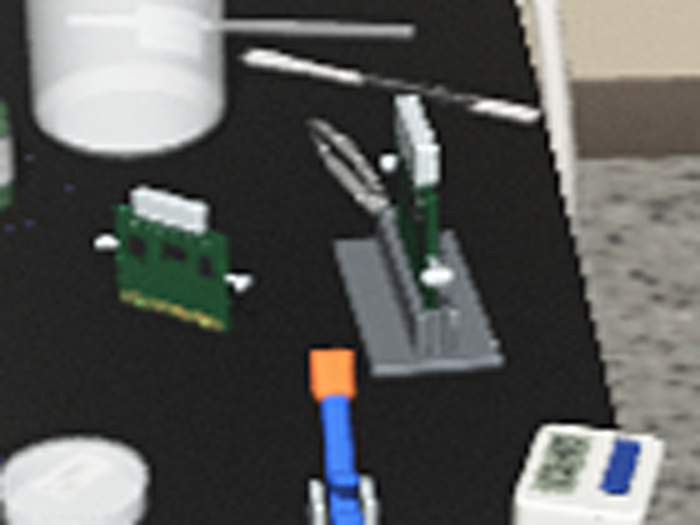

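```bash
cat > fit.py <<'E'
from h import *
from scipy.optimize import least_squares
T=load('top');S=load('side')
def RR(yaw,roll):
    return cv2.Rodrigues(np.array([0,0,yaw]))[0]@cv2.Rodrigues(np.array([0,roll,0.]))[0]
def run(obs,p0,z0,tilt):
    def f(p):
        R=RR(p[2],p[3] if tilt else 0);r=[]
        for c,P,uv in obs:
            r+=list(proj(c,R@np.array(P)/1000+np.array([p[0],p[1],z0]))[0]-uv)
        return np.array(r)
    s=least_squares(f,p0,loss='soft_l1');r=f(s.x).reshape(-1,2);
    return s.x,r
t=lambda x,y:(180+x/5,170+y/5); s=lambda x,y:(270+x/4,215+y/4)
so=[(T,(46,106,22),t(165,298)),(T,(46,-106,22),t(709,248)),
 (S,(46,-106,22),s(137,245)),(S,(-46,-106,22),s(325,232)),(S,(-46,106,22),s(390,515)),(S,(46,106,22),s(172,530)),(S,(46,106,0),s(178,558)),(S,(-46,106,0),s(390,543)),
 (T,(-46,106,0),t(180,538)),(T,(-46,-106,0),t(730,487))]
x,r=run(so,[.48,-.05,0.,0],0,False);print('socket',x[:3],np.degrees(x[2]));print(r.round(1))
t=lambda x,y:(400+x/5,170+y/5); s=lambda x,y:(260+x/5,160+y/5)
ca=[(T,(0,58,42),t(132,483)),(T,(0,-58,42),t(447,437)),(S,(0,58,42),s(437,275)),(S,(0,-58,42),s(388,162)),
 (T,(5,28,92),t(243,449)),(T,(5,-28,92),t(405,423)),(S,(5,-28,92),s(397,97)),(S,(-5,-28,92),s(418,95)),(S,(-5,28,72),s(438,185)),(S,(5,28,72),s(416,188))]
x,r=run(ca,[.46,-.42,0.,0],.006,True);print('card',x,np.degrees(x[2:]));print(r.round(1))
st=[(T,(30,63,0),t(85,420)),(T,(30,-63,0),t(408,374)),(T,(-30,-63,0),t(436,524)),(T,(-30,63,0),t(112,571))]
x,r=run(st,[.46,-.42,0.,0],.005,False);print('stand',x[:3],np.degrees(x[2:]));print(r.round(1))
E
python3 fit.py
```

```text
socket [ 0.48144799 -0.05792053  0.06249263] 3.580564216565087
[[-1.2 -0.1]
 [ 0.   0.1]
 [-0.  -2.5]
 [-0.7 -2.2]
 [ 0.6 -0.4]
 [-0.4 -0.1]
 [-1.6  2.8]
 [ 0.2  2.5]
 [ 0.9  0.6]
 [ 0.2  1. ]]
card [ 0.44527428 -0.40670545  0.12400966 -0.04132869] [ 7.10522999 -2.3679597 ]
[[-0.3  0.1]
 [-0.6 -0.2]
 [-0.1 -0.2]
 [ 0.4 -0.3]
 [ 0.1 -0. ]
 [-0.3  0.3]
 [-0.2 -1. ]
 [-0.2 -0.7]
 [-0.  -0.3]
 [ 0.  -0.7]]
stand [ 0.44307522 -0.40778873  0.11506919] [6.59297881 0.        ]
[[-0.2 -0.4]
 [-0.1 -0.4]
 [ 0.4  0.4]
 [-0.1  0.4]]
```

```bash
cat > ov.py <<'E'
from h import *
import sys
def box(x0,x1,y0,y1,z0,z1):
    return [(x,y,z) for x in(x0,x1) for y in(y0,y1) for z in(z0,z1)]
E_=[(0,1),(2,3),(4,5),(6,7),(0,2),(1,3),(4,6),(5,7),(0,4),(1,5),(2,6),(3,7)]
def draw(img,c,boxes,R,t,f,x0,y0,col=(0,255,255)):
    for b in boxes:
        p=proj(c,(np.array(b)/1000)@R.T+t)
        p=((p-[x0,y0])*f+f/2).round().astype(int)
        for i,j in E_: cv2.line(img,tuple(map(int,p[i])),tuple(map(int,p[j])),col,1)
def big(img,x0,y0,x1,y1,f):
    return cv2.resize(img[y0:y1,x0:x1],None,fx=f,fy=f,interpolation=cv2.INTER_CUBIC)
E
cat > ovs.py <<'E'
from ov import *
a=[float(v) for v in sys.argv[1:4]]
R=cv2.Rodrigues(np.array([0,0,a[2]]))[0];t=np.array([a[0],a[1],0])
bx=[box(-46,46,-106,106,0,22),box(-3.5,3.5,-47.5,47.5,22,68)]
c=cam('side')
g=big(c['img'],290,220,390,360,6)[:, :];draw(g,c,bx,R,t,6,290,220);cv2.imwrite('pics/'+sys.argv[4]+'s.png',g[:800])
c=cam('top')
g=big(c['img'],180,200,340,290,5);draw(g,c,bx,R,t,5,180,200);cv2.imwrite('pics/'+sys.argv[4]+'t.png',g)
E
python3 ovs.py .48145 -.0579 .0625 ov1
```

```text
(no output)
```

View pics/ov1s.png

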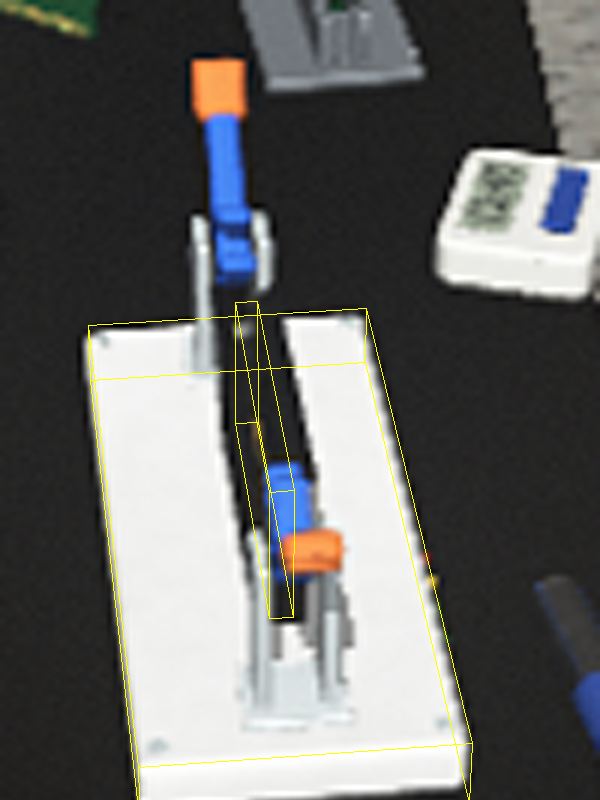

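View pics/ov1t.png

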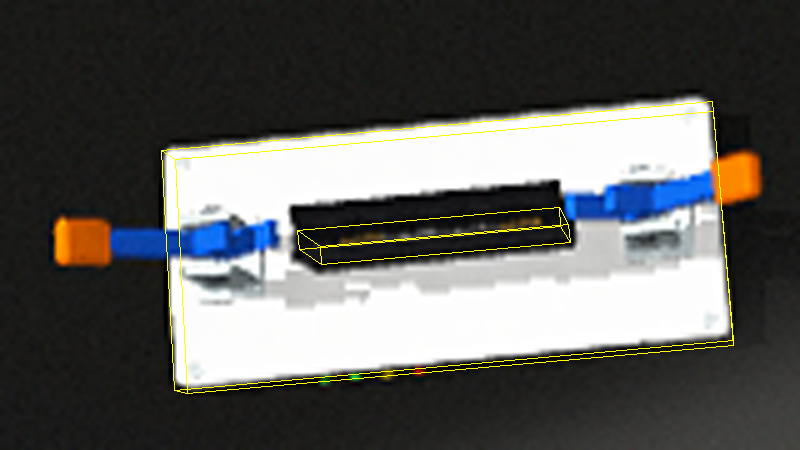

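```bash
cat > fit2.py <<'E'
from h import *
from scipy.optimize import least_squares
cs={n:cam(n) for n in('top','side')}
box=np.array([(x,y,z) for x in(-8,8) for y in(-4.5,4.5) for z in(42,62)])
obs={}
for n,c in cs.items():
    hsv=cv2.cvtColor(c['img'],cv2.COLOR_BGR2HSV)
    m=cv2.inRange(hsv,(5,150,120),(20,255,255))
    m[:, :180]=0;m[:,345:]=0;m[:215]=0;m[330:]=0
    k,l,st,ce=cv2.connectedComponentsWithStats(m)
    for i in range(1,k):
        if st[i,4]>20: print(n,st[i],ce[i])
    g=[ (ce[i],st[i]) for i in range(1,k) if st[i,4]>35]
    obs[n]=g
# assign
top=sorted(obs['top'],key=lambda a:a[0][0]); side=sorted(obs['side'],key=lambda a:-a[0][1])
def tab(p,sgn,th):
    a=th*sgn  # lean toward sgn*y
    v=np.array([0,np.sin(a),np.cos(a)]);w=np.array([0,np.cos(a),-np.sin(a)])
    P=box[:,:1]*np.array([1,0,0])+box[:,1:2]*w+box[:,2:]*v+np.array([0,78*sgn,66.5])
    R=cv2.Rodrigues(np.array([0,0,p[2]]))[0]
    return P/1000@R.T+np.array([p[0],p[1],0])
def bb(c,P):
    q=proj(c,P);h=cv2.convexHull(q.astype(np.float32));M=cv2.moments(h)
    return np.array([M['m10']/M['m00'],M['m01']/M['m00'],*q.min(0),*q.max(0)])
def f(p):
    r=[]
    for n,l in(('top',top),('side',side)):
        for i,sg in((0,1),(1,-1)):
            b=bb(cs[n],tab(p,sg,p[3+i]));ce,st=l[i]
            r+=list(b[:2]-ce)#+list(.5*(b[2:]-np.array([st[0]-.5,st[1]-.5,st[0]+st[2]-.5,st[1]+st[3]-.5])))
    return np.array(r)
s=least_squares(f,[.48,-.058,.06,.77,.77]);print(s.x.round(4),np.degrees(s.x[2]));print(f(s.x).reshape(-1,2).round(2))
E
python3 fit2.py
```

```text
top [322 230  10  11  86] [326.8372093  235.12790698]
top [191 243  11  10  98] [195.94897959 248.03061224]
side [322 230   9  10  83] [326.01204819 234.12048193]
side [337 309   8   6  45] [340.71111111 311.55555556]
[ 0.4832 -0.0552  0.0458  0.7701  0.7537] 2.6230249466964093
[[-0.6  -1.87]
 [-0.58  1.44]
 [-1.53 -1.07]
 [ 0.9   1.01]]
```

```bash
cat >> fit2.py <<'E'
print('---')
case={'top':[((46,106,22),(213.0,229.6)),((46,-106,22),(321.8,219.6)),((-46,-106,0),(326,267.4)),((-46,106,0),(216,277.6))],
'side':[((46,-106,22),(304.3,276.2)),((-46,-106,22),(351.2,273)),((-46,106,22),(367.5,343.7)),((46,106,22),(313,347.5)),((46,106,0),(314.5,354.5)),((-46,106,0),(367.5,350.7))]}
def f2(p,names,wc=1,wt=1,full=True):
    r=[]
    for n in names:
        off=np.zeros(2)
        R=cv2.Rodrigues(np.array([0,0,p[2]]))[0]
        l=top if n=='top' else side
        if wt:
          for i,sg in((0,1),(1,-1)):
            r+=list(wt*(bb(cs[n],tab(p,sg,p[3+i]))[:2]-l[i][0]))
        if wc:
          for P,uv in case[n]: r+=list(wc*(proj(cs[n],R@np.array(P)/1000+np.array([p[0],p[1],0]))[0]-uv))
    r+=[5*(p[3]-.77),5*(p[4]-.77)]
    return np.array(r)
for names in(['top'],['side'],['top','side']):
  for wc,wt in((1,0),(1,1)):
    s=least_squares(f2,[.48,-.058,.06,.77,.77],args=(names,wc,wt),loss='soft_l1');print(names,wc,wt,s.x.round(4));print(f2(s.x,names,wc,wt)[:-2].round(1))
E
python3 fit2.py | sed -n '/---/,$p'
```

```text
---
['top'] 1 0 [ 0.4822 -0.0578  0.0617  0.77    0.77  ]
[-1.2 -0.5  0.  -0.3  0.1  0.7  0.9  0.1]
['top'] 1 1 [ 0.4825 -0.0574  0.0624  0.775   0.7249]
[ 0.6 -0.4 -0.   0.7 -1.5 -0.6 -0.3 -0.4 -0.1  0.5  0.6  0. ]
['side'] 1 0 [ 0.4809 -0.0582  0.062   0.77    0.77  ]
[ 0.2 -2.6 -0.3 -2.3  0.9 -0.5 -0.1 -0.3 -1.4  2.7  0.4  2.4]
['side'] 1 1 [ 0.4815 -0.0577  0.064   0.7715  0.77  ]
[ 0.8 -2.2  0.6  0.5 -0.2 -2.4 -0.7 -2.2  0.7 -0.3 -0.4 -0.  -1.6  3.
  0.2  2.6]
['top', 'side'] 1 0 [ 0.4814 -0.0579  0.0625  0.77    0.77  ]
[-1.2 -0.1  0.   0.1  0.2  1.   0.9  0.6 -0.1 -2.5 -0.6 -2.2  0.6 -0.4
 -0.4 -0.1 -1.6  2.8  0.2  2.5]
['top', 'side'] 1 1 [ 0.482  -0.0573  0.065   0.7735  0.7345]
[ 0.6  0.1  0.1  0.8 -1.6 -0.2 -0.4 -0.3 -0.1  0.6  0.7  0.4  0.6 -1.9
  0.4  0.4 -0.5 -2.2 -1.  -2.   0.5 -0.2 -0.6  0.2 -1.8  3.2  0.1  2.8]
```

```bash
cat > go.py <<'E'
from h import *
from scipy.spatial.transform import Rotation as Rn
def down(yaw):  # tool x down, tool y at world angle yaw (deg)
    a=np.radians(yaw);y=np.array([np.cos(a),np.sin(a),0]);x=np.array([0,0,-1.]);return np.c_[x,y,np.cross(x,y)]
def row(pos,yaw,s=None):
    s=s or bot.read_state();R=s['tcp_rot'];
    d=R.T@(np.array(pos)-s['position'])*1000
    r=Rn.from_matrix(R.T@down(yaw)).as_rotvec(degrees=True)
    return d.round(1).tolist(),r.round(1).tolist()
if __name__=='__main__':
    import sys
    a=list(map(float,sys.argv[1:]));s=bot.read_state()
    print(s['time_s'],s['position'].round(4),s['force'].round(1),s['opening'].round(3));print(row(a[:3],a[3]))
E
python3 go.py .40 .13 .32 40;python3 -c "
from h import *
T=load('top')
print(onz(T,(440,220),.03),onz(T,(461,186),.03),onz(T,(365,285),.02))"
```

```text
[ 0.52549835 -0.38451119  0.03      ] [ 0.59045327 -0.4288403   0.03      ] [ 0.40737339 -0.23865242  0.02      ]Traceback (most recent call last):
  File "go.py", line 13, in <module>
    print(s['time_s'],s['position'].round(4),s['force'].round(1),s['opening'].round(3));print(row(a[:3],a[3]))
                                                                 ^^^^^^^^^^^^^^^^^^
AttributeError: 'float' object has no attribute 'round'
```

```bash
sed -i "s/s\['opening'\].round(3)/round(s['opening'],3)/" go.py; python3 go.py .40 .13 .32 40
```

```text
0.5 [0.2177 0.5858 0.2225] [-0.8  0.  -0.1] 1.004
([-97.5, -363.8, 329.7], [29.6, 0.0, 0.0])
```

Emit:
play_rows(
  motion=[
    [[-97,-364,330],[29.6,0,0],0.6],
    [[-97,-364,330],[29.6,0,0],0.6],
    [[-97,-364,330],[29.6,0,0],0.5],
    [[-97,-364,330],[29.6,0,0],0.5],
    [[-97,-364,330],[29.6,0,0],0.5],
    [[-97,-364,330],[29.6,0,0],0.5],
    [[-97,-364,330],[29.6,0,0],0.5],
    [[-97,-364,330],[29.6,0,0],0.5],
  ],
)

```text
time_s: 1.3
position: [0.3639, 0.2198, 0.3008]
tcp_rot: [[0.001, 0.766, 0.643], [0.0, 0.643, -0.766], [-1.0, 0.001, 0.001]]
force: [0.8, 0.7, 0.3]
opening: 0.505
```

```bash
python3 go.py .42 -.15 .32 15
```

```text
1.3 [0.3639 0.2198 0.3008] [0.8 0.7 0.3] 0.505
([-19.3, -194.9, 319.2], [25.0, 0.0, -0.1])
```

Emit:
play_rows(
  motion=[
    [[-19,-195,319],[25,0,0],0.4],
    [[-19,-195,319],[25,0,0],0.4],
    [[-19,-195,319],[25,0,0],0.4],
    [[-19,-195,319],[25,0,0],0.4],
    [[-19,-195,319],[25,0,0],0.4],
    [[-19,-195,319],[25,0,0],0.4],
    [[-19,-195,319],[25,0,0],0.4],
    [[-19,-195,319],[25,0,0],0.4],
  ],
)

```text
time_s: 2.1
position: [0.4201, -0.1525, 0.3197]
tcp_rot: [[0.002, 0.967, 0.256], [-0.003, 0.256, -0.967], [-1.0, 0.001, 0.003]]
force: [0.4, 0.2, -0.4]
opening: 0.397
```

```bash
python3 go.py .442 -.407 .17 7
```

```text
2.1 [ 0.4201 -0.1525  0.3197] [ 0.4  0.2 -0.4] 0.397
([150.4, -44.0, 251.2], [7.8, 0.2, -0.1])
```

Emit:
play_rows(
  motion=[
    [[50,-44,251],[7.8,0,0],0.4],
    [[100,-44,251],[7.8,0,0],0.4],
    [[150,-44,251],[7.8,0,0],0.4],
    [[150,-44,251],[7.8,0,0],0.4],
    [[150,-44,251],[7.8,0,0],0.4],
    [[150,-44,251],[7.8,0,0],0.4],
    [[150,-44,251],[7.8,0,0],0.4],
    [[150,-44,251],[7.8,0,0],0.4],
  ],
)

```text
time_s: 2.9
position: [0.441, -0.4021, 0.1674]
tcp_rot: [[-0.002, 0.992, 0.124], [0.003, 0.124, -0.992], [-1.0, -0.001, -0.003]]
force: [-0.3, -0.0, 0.5]
opening: 0.403
```

```bash
python3 go.py .442 -.407 .075 7; python3 - <<'E'
from h import *
c=cam('side');crop(c['img'],260,80,420,250,5,'pics/s1.png')
c=cam('top');crop(c['img'],360,140,540,290,4,'pics/t1.png')
E
```

```text
2.9 [ 0.441  -0.4021  0.1674] [-0.3 -0.   0.5] 0.403
([92.4, 0.5, 5.2], [0.1, -0.2, 0.1])
```

View pics/s1.png

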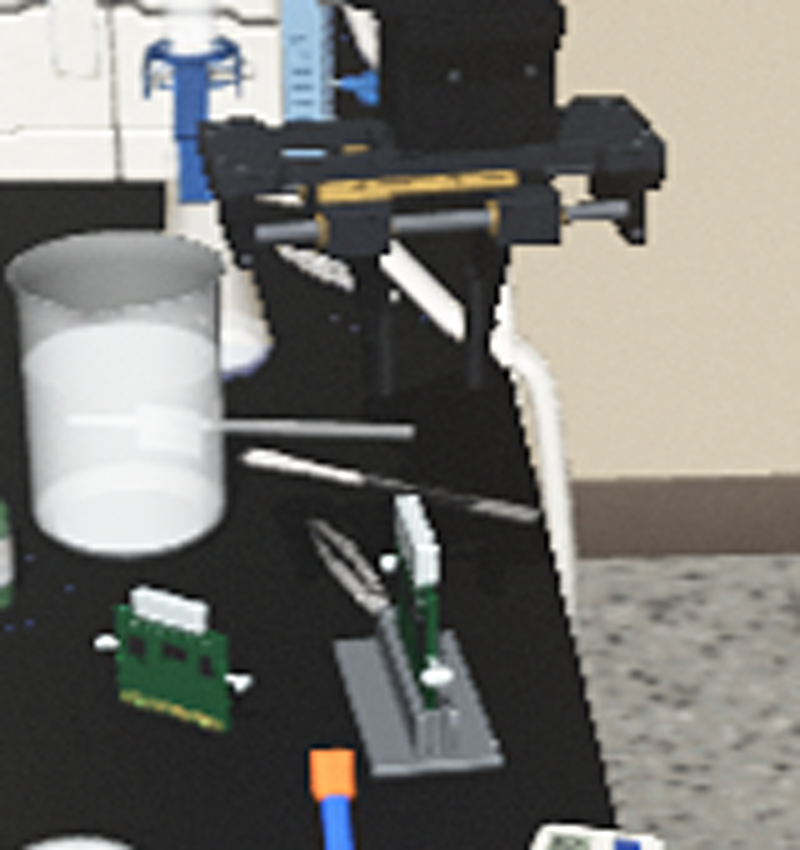

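View pics/t1.png

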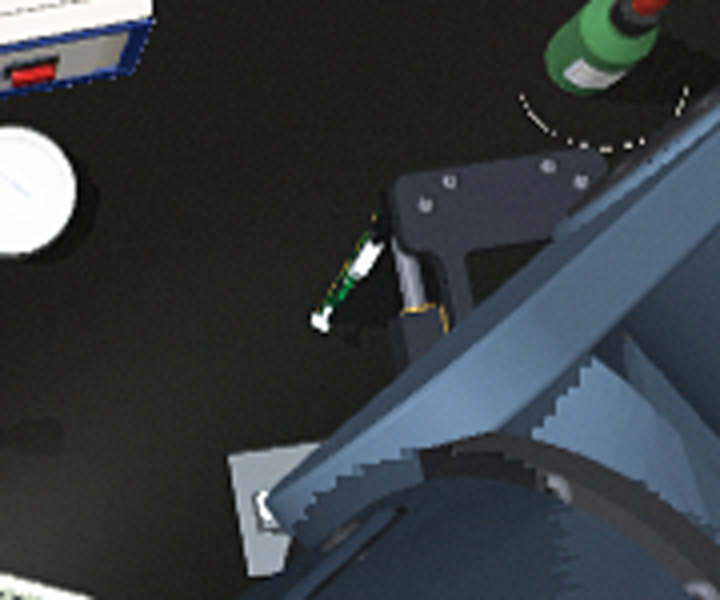

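Emit:
play_rows(
  motion=[
    [[30,0.5,5],[0,0,0],0.4],
    [[60,0.5,5],[0,0,0],0.4],
    [[80,0.5,5],[0,0,0],0.4],
    [[94,0.5,5],[0,0,0],0.4],
    [[94,0.5,5],[0,0,0],0.4],
    [[94,0.5,5],[0,0,0],0.4],
  ],
)

```text
time_s: 3.6
position: [0.4436, -0.407, 0.0764]
tcp_rot: [[0.001, 0.992, 0.126], [-0.002, 0.126, -0.992], [-1.0, 0.001, 0.002]]
force: [0.8, -0.1, 0.2]
opening: 0.399
```

```bash
python3 go.py .442 -.407 .073 7; python3 - <<'E'
from h import *
c=cam('side');crop(c['img'],260,100,400,220,5,'pics/s2.png')
E
```

```text
3.6 [ 0.4436 -0.407   0.0764] [ 0.8 -0.1  0.2] 0.399
([3.4, -1.6, -0.2], [0.3, 0.1, -0.1])
```

View pics/s2.png

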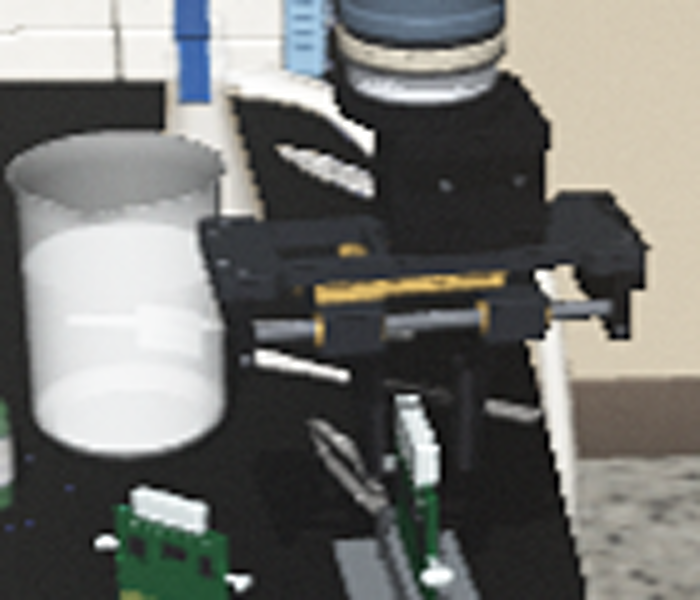

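Emit:
play_rows(
  motion=[
    [[3,-1.5,0],[0,0,0],0.25],
    [[3,-1.5,0],[0,0,0],0.1],
    [[3,-1.5,0],[0,0,0],0],
    [[3,-1.5,0],[0,0,0],0],
    [[3,-1.5,0],[0,0,0],0],
    [[3,-1.5,0],[0,0,0],0],
    [[3,-1.5,0],[0,0,0],0],
    [[3,-1.5,0],[0,0,0],0],
  ],
)

```text
time_s: 4.45
position: [0.4419, -0.4073, 0.0723]
tcp_rot: [[0.001, 0.992, 0.125], [-0.001, 0.125, -0.992], [-1.0, 0.001, 0.001]]
force: [1.2, 1.4, 1.5]
opening: 0.107
```

```bash
python3 go.py .442 -.407 .12 7; python3 - <<'E'
from h import *
print(bot.read_state()['moment'])
c=cam('side');crop(c['img'],260,100,400,220,5,'pics/s3.png')
E
```

```text
4.45 [ 0.4419 -0.4073  0.0723] [1.2 1.4 1.5] 0.107
([-47.7, 0.2, -0.2], [0.2, 0.0, -0.0])
[ 0.06525187 -0.34415609 -0.04136476]
```

View pics/s3.png

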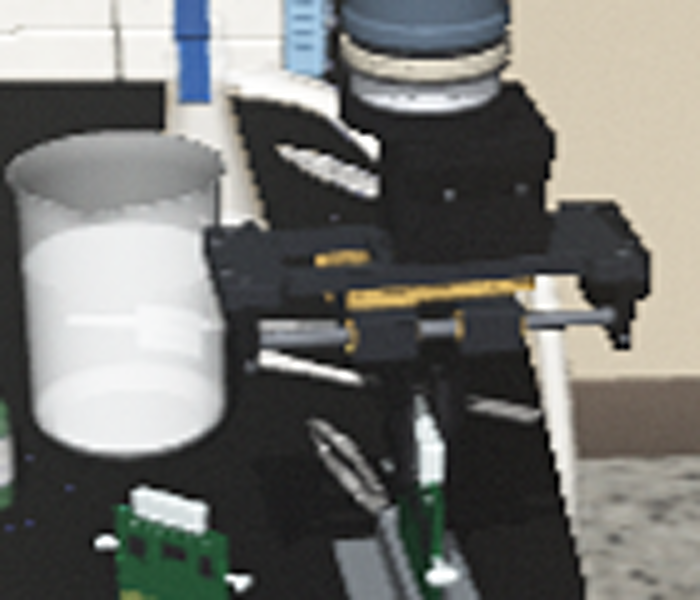

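Emit:
play_rows(
  motion=[
    [[-6,0,0],[0,0,0],0],
    [[-14,0,0],[0,0,0],0],
    [[-22,0,0],[0,0,0],0],
    [[-32,0,0],[0,0,0],0],
    [[-50,0,0],[0,0,0],0],
    [[-80,0,0],[0,0,0],0],
    [[-110,0,0],[0,0,0],0],
    [[-130,0,0],[0,0,0],0],
  ],
)

```text
time_s: 5.3
position: [0.4409, -0.4076, 0.2048]
tcp_rot: [[-0.0, 0.992, 0.126], [-0.002, 0.126, -0.992], [-1.0, -0.0, 0.002]]
force: [0.7, -0.2, -2.7]
opening: 0.11
```

```bash
python3 go.py .482 -.0575 .205 3.6; python3 - <<'E'
from h import *
print(bot.read_state()['moment'])
c=cam('side');crop(c['img'],240,40,420,240,4,'pics/s4.png')
E
```

```text
5.3 [ 0.4409 -0.4076  0.2048] [ 0.7 -0.2 -2.7] 0.11
([-1.0, 84.9, -342.1], [3.6, 0.1, 0.0])
[-0.17247547  0.00563028  0.03745964]
```

View pics/s4.png

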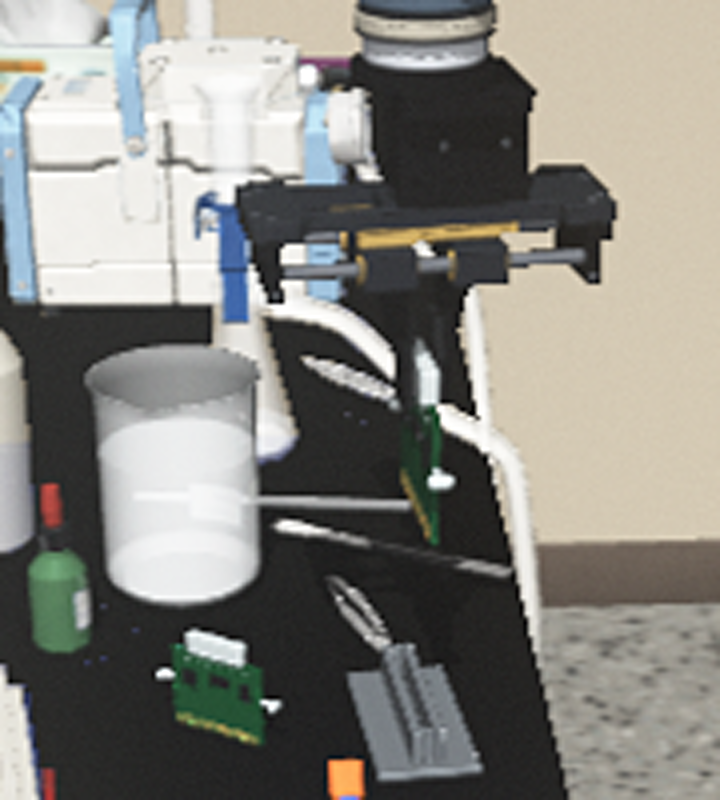

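Emit:
play_rows(
  motion=[
    [[-5,5,-30],[0.5,0,0],0],
    [[-10,15,-70],[1,0,0],0],
    [[-10,27,-110],[1.5,0,0],0],
    [[-10,40,-155],[2,0,0],0],
    [[-10,52,-205],[2.5,0,0],0],
    [[-10,64,-255],[3,0,0],0],
    [[-5,75,-300],[3.6,0,0],0],
    [[-5,85,-335],[3.6,0,0],0],
  ],
)

```text
time_s: 6.15
position: [0.4814, -0.0611, 0.2064]
tcp_rot: [[-0.004, 0.998, 0.064], [0.001, 0.064, -0.998], [-1.0, -0.004, -0.001]]
force: [0.0, -0.1, -1.4]
opening: 0.111
```

Emit:
play_rows(
  motion=[
    [[0,0,0],[0,0,0],0],
    [[0,0,0],[0,0,0],0],
    [[0,0,0],[0,0,0],0],
  ],
)

```text
time_s: 6.45
position: [0.4835, -0.0651, 0.2071]
tcp_rot: [[-0.0, 0.998, 0.063], [-0.001, 0.063, -0.998], [-1.0, -0.0, 0.001]]
force: [-0.2, -0.2, -1.6]
opening: 0.108
```

```bash
python3 go.py .482 -.0575 .19 3.6; python3 - <<'E'
from h import *
c=cam('side');cv2.imwrite('pics/s5f.png',c['img']);crop(c['img'],270,120,410,370,4,'pics/s5.png')
c=cam('top');crop(c['img'],170,120,350,290,4,'pics/t5.png');cv2.imwrite('pics/t5f.png',c['img'])
E
```

```text
6.45 [ 0.4835 -0.0651  0.2071] [-0.2 -0.2 -1.6] 0.108
([17.0, -1.1, -7.7], [-0.0, 0.1, 0.0])
```

View pics/s5.png

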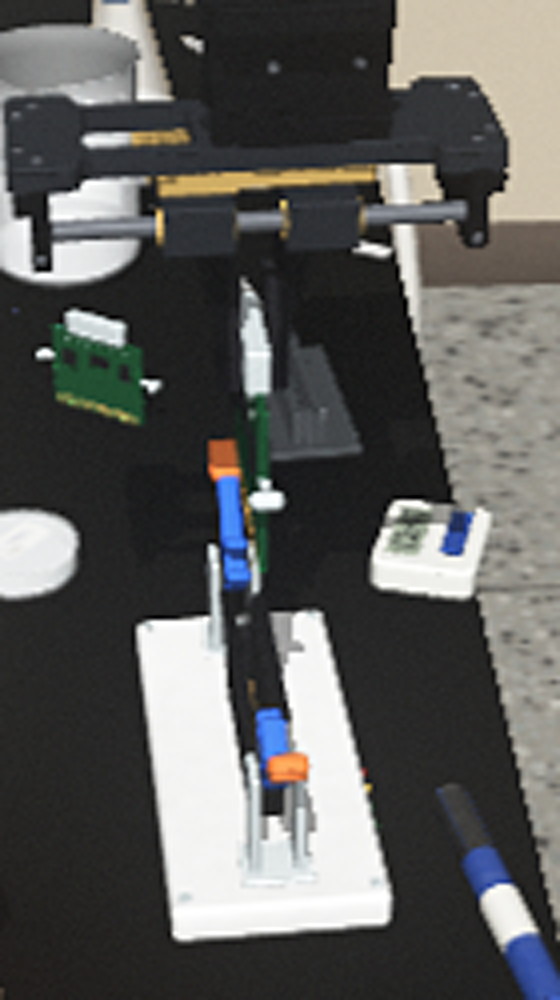

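View pics/t5.png

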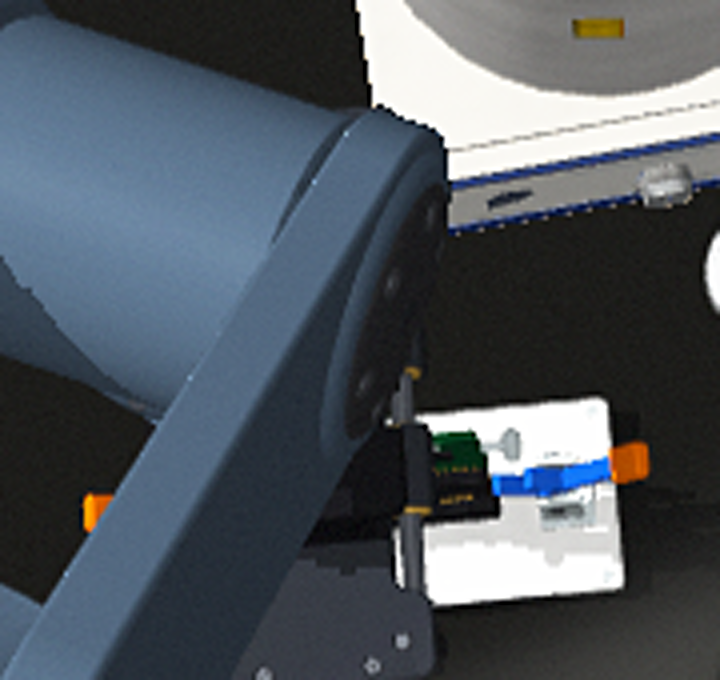

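```bash
cat > cardfit.py <<'E'
from h import *
from scipy.optimize import least_squares
def cf(obs,p0,yaw):
    # params x,y,z, roll about card x (pitch end-end), tilt about card y
    def f(p):
        R=cv2.Rodrigues(np.array([0,0,yaw]))[0]@cv2.Rodrigues(np.array([p[3],0,0]))[0]@cv2.Rodrigues(np.array([0,p[4],0.]))[0]
        r=[]
        for c,P,uv in obs: r+=list(proj(c,R@np.array(P)/1000+p[:3])[0]-uv)
        r+=[(p[2]-p0[2])/.001,p[3]/.01,p[4]/.01]
        return np.array(r)
    s=least_squares(f,[*p0,0,0]);return s.x,f(s.x)
E
python3 - <<'E'
from cardfit import *
T=load('top');S=load('side')
s=lambda x,y:(270+x/4,120+y/4);t=lambda x,y:(170+x/4,120+y/4)
obs=[(S,(0,58,42),s(268,500)),(S,(0,46,0),s(265,570)),(S,(-5,28,72),s(271,392)),(S,(5,28,72),s(247,394))]
o2=[(T,(0,-58,42),t(512,442))]
for o in(obs,o2,obs+o2):
    x,r=cf(o,[.4835,-.065,.1408],.063);print(x.round(4),r[:-3].round(1))
print(proj(S,[[.4835,-.065,.188]])*4-np.array([270*4,480]))
E
```

```text
[ 0.4815 -0.066   0.1408  0.      0.0006] [-0.  -0.6 -0.2 -0.1  0.2  0.5 -0.   0.3]
[ 0.4837 -0.0669  0.1408 -0.      0.    ] [0. 0.]
[ 4.819e-01 -6.660e-02  1.408e-01 -1.300e-03  4.000e-04] [-0.3 -0.6 -0.4 -0.2 -0.1  0.4 -0.3  0.2 -0.2  1.1]
[[247.1901069  415.43617703]]
```

```bash
python3 - <<'E'
from h import *
T=load('top')
img=cv2.imread('pics/top0.png')
g=cv2.resize(img[225:265,225:310],None,fx=9,fy=9,interpolation=cv2.INTER_CUBIC)
g=cv2.convertScaleAbs(g,alpha=1.5,beta=30)
cv2.imwrite('pics/t0z.png',g)
img=cv2.imread('pics/side0.png')
g=cv2.resize(img[250:330,310:350],None,fx=9,fy=9,interpolation=cv2.INTER_CUBIC)
g=cv2.convertScaleAbs(g,alpha=1.8,beta=40)
cv2.imwrite('pics/s0z.png',g)
E
```

```text
(no output)
```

View pics/t0z.png

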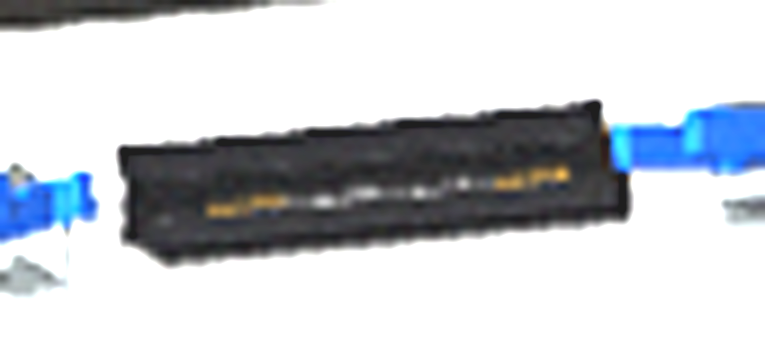

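View pics/s0z.png

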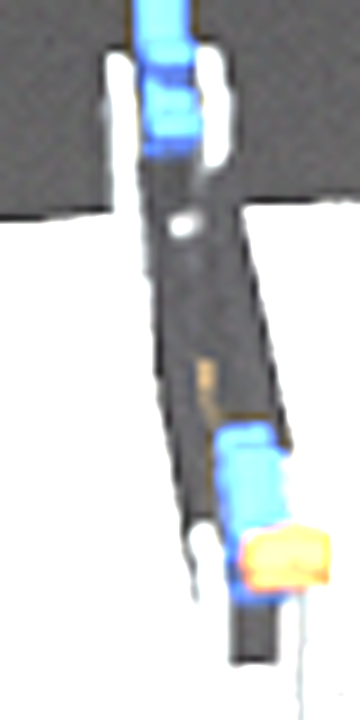

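```bash
python3 - <<'E'
from h import *
T=load('top')
q=lambda x,y:((x+.5)/9-.5+225,(y+.5)/9-.5+225)
a=onz(T,q(122,147),.074);b=onz(T,q(600,102),.074);print(a,b,np.linalg.norm(a-b))
m=(a+b)/2;y=(a-b)/np.linalg.norm(a-b);x=np.array([y[1],-y[0],0]);print('yaw',np.arctan2(-y[0],y[1]),'mid',m)
c=onz(T,q(125,240),.074);print((a-c)@x*1000,(a-c)@y*1000)
# y centre at socket axis
ctr=m-x*((a-c)@x)/2;print('centre',ctr)
# gold contacts extents (inside wall) 
for z in(.03,.05,.07):
  g=(onz(T,q(205,210),z)+onz(T,q(570,172),z))/2;print(z,g)
# blue tips
E
```

```text
[ 0.48960862 -0.00979338  0.074     ] [ 0.49605184 -0.10560954  0.074     ] 0.0960325587760626
yaw 0.06714454610595046 mid [ 0.49283023 -0.05770146  0.074     ]
18.74577221692219 -0.5993746574010791
centre [ 0.48347847 -0.05833033  0.074     ]
0.03 [ 0.48527241 -0.05734309  0.03      ]
0.05 [ 0.4825456  -0.05987907  0.05      ]
0.07 [ 0.47981879 -0.06241506  0.07      ]
```

```bash
python3 go.py .483 -.0567 .153 3.7
```

```text
6.55 [ 0.4837 -0.0655  0.207 ] [-0.1  1.3 -2.4] 0.109
([54.0, -0.1, -8.9], [-0.2, 0.0, 0.0])
```

Emit:
play_rows(
  motion=[
    [[5,-0.3,-4],[0,0,0],0],
    [[15,-0.3,-8.7],[0,0,0],0],
    [[28,-0.3,-8.7],[0,0,0],0],
    [[40,-0.3,-8.7],[0,0,0],0],
    [[50,-0.3,-8.7],[0,0,0],0],
    [[54,-0.3,-8.7],[0,0,0],0],
    [[54,-0.3,-8.7],[0,0,0],0],
    [[54,-0.3,-8.7],[0,0,0],0],
  ],
)

```text
time_s: 7.35
position: [0.4831, -0.0555, 0.1531]
tcp_rot: [[0.0, 0.998, 0.063], [-0.0, 0.063, -0.998], [-1.0, 0.0, 0.0]]
force: [0.4, -0.7, -2.0]
opening: 0.116
```

```bash
python3 go.py .483 -.0567 .153 3.7; python3 - <<'E'
from h import *
print(bot.read_state()['position'])
c=cam('side');crop(c['img'],290,180,380,340,6,'pics/s6.png')
print(bot.read_state()['position'])
c=cam('top');crop(c['img'],200,200,350,290,5,'pics/t6.png')
print(bot.read_state()['position'])
E
```

```text
7.35 [ 0.4831 -0.0555  0.1531] [ 0.4 -0.7 -2. ] 0.116
([0.1, -0.1, 1.2], [-0.1, 0.0, -0.0])
[ 0.48307308 -0.05551816  0.1531193 ]
[ 0.48320605 -0.05555904  0.1533395 ]
[ 0.48324721 -0.05554934  0.15346735]
```

View pics/s6.png

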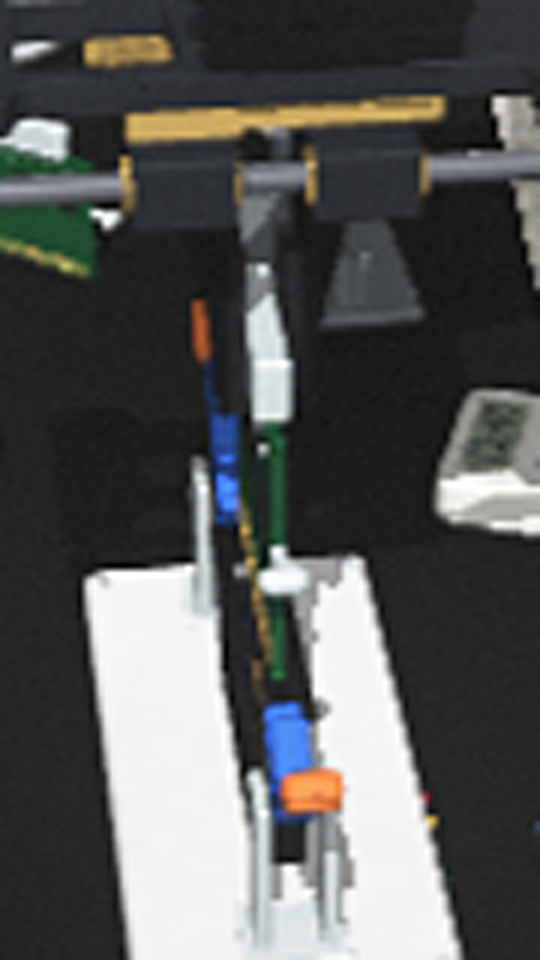

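View pics/t6.png

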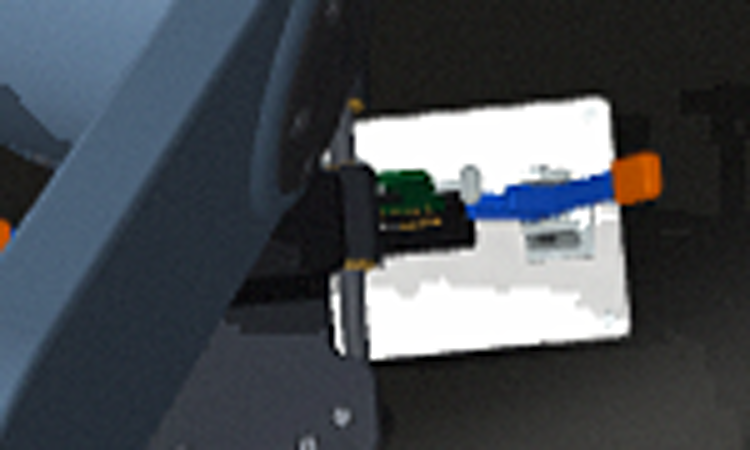

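```bash
python3 - <<'E'
from cardfit import *
T=load('top');S=load('side')
s=lambda x,y:(290+(x+.5)/6-.5,180+(y+.5)/6-.5);t=lambda x,y:(200+(x+.5)/5-.5,200+(y+.5)/5-.5)
obs=[(S,(0,58,42),s(284,581)),(S,(0,46,0),s(278,680)),(S,(-5,28,72),s(291,419)),(S,(5,28,72),s(253,422))]
o2=[(T,(0,-58,42),t(471,182))]
for o in(obs,o2,obs+o2):
    x,r=cf(o,[.4832,-.0555,.087],.064);print(x.round(4),r[:-3].round(1))
E
```

```text
[ 0.4821 -0.0563  0.0871  0.0009 -0.0008] [ 0.  -0.6  0.1 -0.6 -0.2  0.7  0.1  0.6]
[ 0.4835 -0.0563  0.087   0.     -0.    ] [-0.  0.]
[ 0.4824 -0.0562  0.0871  0.0005 -0.0009] [-0.1 -0.6 -0.  -0.6 -0.4  0.7 -0.1  0.6 -0.   0.7]
```

Emit:
play_rows(
  motion=[
    [[0,-0.5,1.7],[0,0,0],0],
    [[4,-0.5,1.7],[0,0,0],0],
    [[8,-0.5,1.7],[0,0,0],0],
    [[11,-0.5,1.7],[0,0,0],0],
    [[14,-0.5,1.7],[0,0,0],0],
    [[17,-0.5,1.7],[0,0,0],0],
    [[17,-0.5,1.7],[0,0,0],0],
  ],
)

```text
time_s: 8.15
position: [0.4821, -0.057, 0.1355]
tcp_rot: [[-0.001, 0.998, 0.063], [0.0, 0.063, -0.998], [-1.0, -0.001, -0.0]]
force: [-0.5, -0.8, -1.4]
opening: 0.117
```

```bash
python3 - <<'E'
from h import *
s=bot.read_state();print(s['position'],s['force'],s['moment'])
c=cam('side');crop(c['img'],290,200,380,340,6,'pics/s7.png')
c=cam('top');crop(c['img'],200,200,350,290,5,'pics/t7.png')
E
```

```text
[ 0.4821255  -0.05704887  0.13552483] [-0.45726167 -0.76754849 -1.44633588] [-1.28685506e-01  1.24426231e-02  5.75020955e-07]
```

View pics/s7.png

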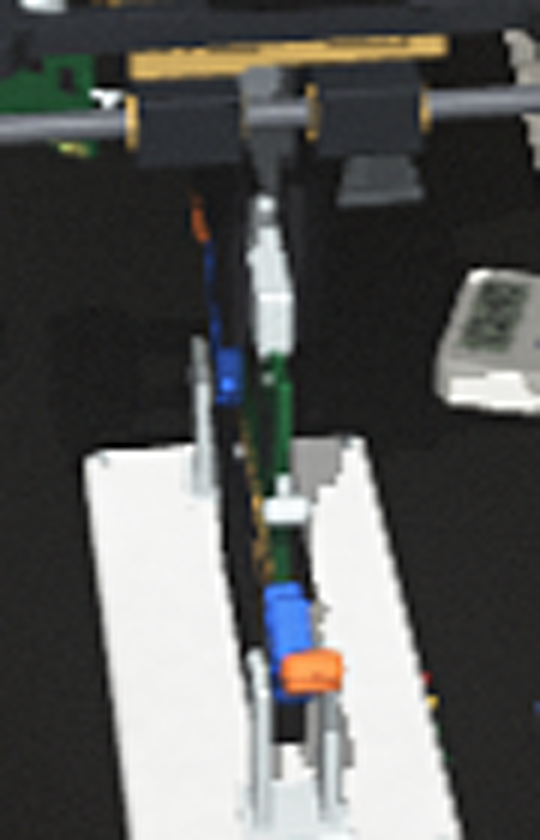

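View pics/t7.png

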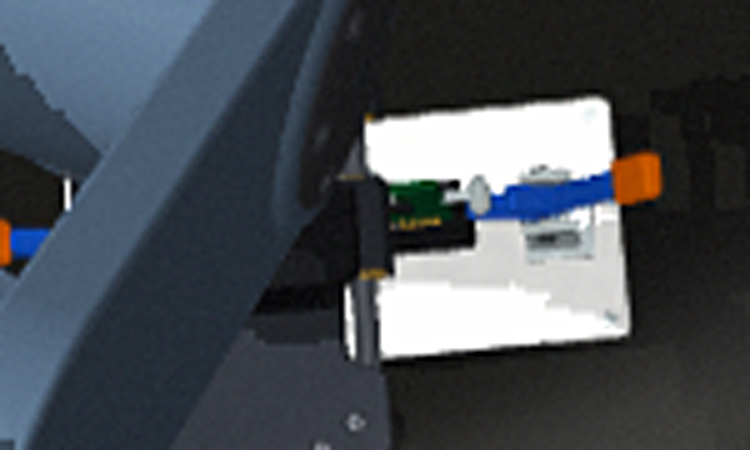

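Emit:
play_rows(
  motion=[
    [[3,0,0],[0,0,0],0],
    [[6,0,0],[0,0,0],0],
    [[9,0,0],[0,0,0],0],
    [[9,0,0],[0,0,0],0],
  ],
)

```text
time_s: 8.65
position: [0.4821, -0.0571, 0.1265]
tcp_rot: [[-0.001, 0.998, 0.063], [0.0, 0.063, -0.998], [-1.0, -0.001, -0.0]]
force: [0.0, -0.8, -1.8]
opening: 0.11
```

Emit:
play_rows(
  motion=[
    [[3,0,0],[0,0,0],0],
    [[5,0,0],[0,0,0],0],
    [[7,0,0],[0,0,0],0],
    [[7,0,0],[0,0,0],0],
  ],
)

```text
time_s: 9.05
position: [0.4822, -0.0571, 0.1197]
tcp_rot: [[-0.001, 0.998, 0.063], [0.0, 0.063, -0.998], [-1.0, -0.001, -0.0]]
force: [0.3, -0.3, -3.5]
opening: 0.113
```

Emit:
play_rows(
  motion=[
    [[2,0,0],[0,0,0],0],
    [[4,0,0],[0,0,0],0],
    [[4,0,0],[0,0,0],0],
  ],
)

```text
time_s: 9.35
position: [0.4822, -0.0571, 0.1158]
tcp_rot: [[-0.001, 0.998, 0.063], [0.0, 0.063, -0.998], [-1.0, -0.001, -0.0]]
force: [1.5, 1.1, -2.5]
opening: 0.111
```

Emit:
play_rows(
  motion=[
    [[2,0,0],[0,0,0],0],
    [[3,0,0],[0,0,0],0],
    [[3,0,0],[0,0,0],0],
  ],
)

```text
time_s: 9.65
position: [0.4823, -0.0571, 0.1129]
tcp_rot: [[-0.0, 0.998, 0.063], [0.0, 0.063, -0.998], [-1.0, -0.0, -0.0]]
force: [-0.3, -0.8, -2.6]
opening: 0.109
```

Emit:
play_rows(
  motion=[
    [[1,0,0],[0,0,0],0],
    [[2,0,0],[0,0,0],0],
    [[2,0,0],[0,0,0],0],
  ],
)

```text
time_s: 9.95
position: [0.4823, -0.0571, 0.1109]
tcp_rot: [[-0.0, 0.998, 0.063], [0.0, 0.063, -0.998], [-1.0, -0.0, -0.0]]
force: [-0.3, -0.2, -2.6]
opening: 0.112
```

Emit:
play_rows(
  motion=[
    [[1,0,0],[0,0,0],0],
    [[1.5,0,0],[0,0,0],0],
    [[1.5,0,0],[0,0,0],0],
  ],
)

```text
time_s: 10.25
position: [0.4823, -0.0567, 0.1096]
tcp_rot: [[-0.0, 0.998, 0.063], [0.001, 0.063, -0.998], [-1.0, -0.0, -0.001]]
force: [0.7, 1.0, -0.6]
opening: 0.117
```

```bash
python3 - <<'E'
from h import *
s=bot.read_state();print(s['position'],s['force'],s['moment'])
c=cam('side');crop(c['img'],290,200,380,340,6,'pics/s8.png')
c=cam('top');crop(c['img'],200,200,350,290,5,'pics/t8.png')
E
```

```text
[ 0.48225955 -0.05673604  0.1095574 ] [ 0.70838868  1.03994576 -0.56085673] [ 0.39340034  0.04421915 -0.01579237]
```

View pics/s8.png

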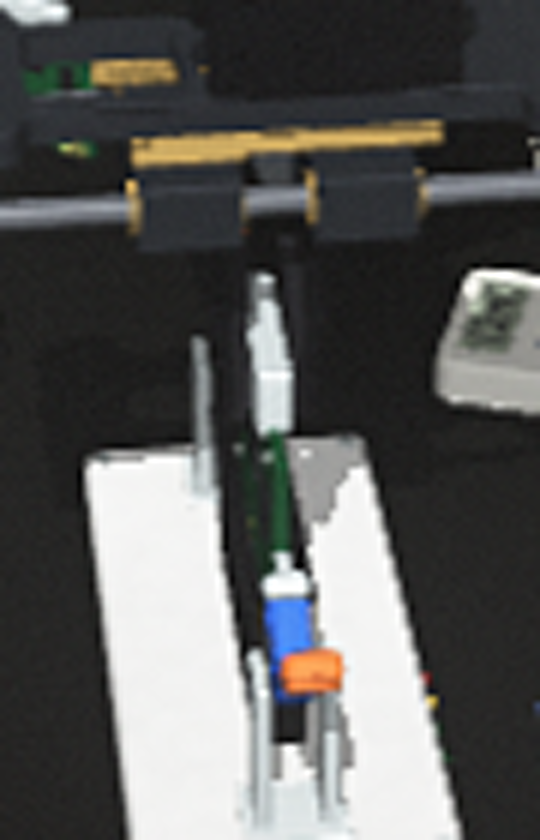

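View pics/t8.png

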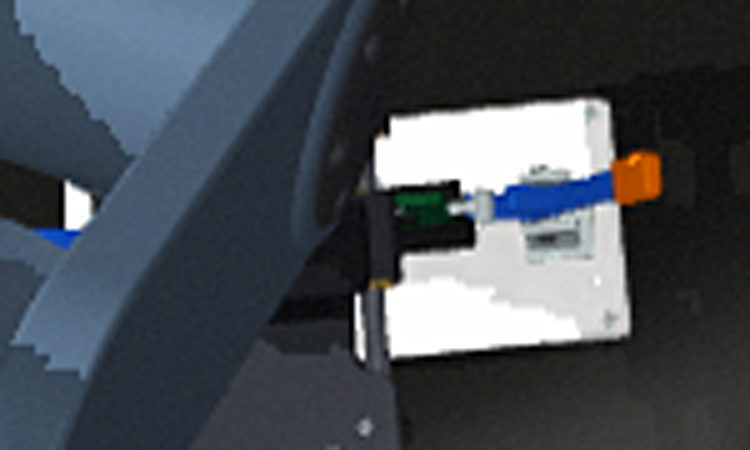

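Emit:
play_rows(
  motion=[
    [[0.7,0,0],[0,0,0],0],
    [[0.7,0,0],[0,0,0],0],
    [[0.7,0,0],[0,0,0],0],
  ],
)

```text
time_s: 10.65
position: [0.4824, -0.0569, 0.109]
tcp_rot: [[0.0, 0.998, 0.063], [0.0, 0.063, -0.998], [-1.0, 0.0, -0.0]]
force: [-0.8, 3.0, 3.1]
opening: 0.109
```

```bash
python3 - <<'E'
from h import *
s=bot.read_state();print(s['position'],s['force'],s['moment'])
E
```

```text
[ 0.48241204 -0.05689977  0.109009  ] [-0.78481463  2.99039502  3.1270422 ] [ 0.71656728  0.16537124 -0.03909953]
```

Emit:
play_rows(
  motion=[
    [[0.5,0,0],[0,0,0],0.13],
    [[0.5,0,0],[0,0,0],0.16],
    [[0.5,0,0],[0,0,0],0.2],
    [[0.5,0,0],[0,0,0],0.26],
    [[0.5,0,0],[0,0,0],0.34],
    [[0.5,0,0],[0,0,0],0.4],
    [[0.5,0,0],[0,0,0],0.4],
  ],
)

```text
time_s: 11.35
position: [0.4825, -0.0572, 0.1083]
tcp_rot: [[0.0, 0.998, 0.063], [-0.0, 0.063, -0.998], [-1.0, 0.0, 0.0]]
force: [-0.3, -0.0, 0.3]
opening: 0.381
```

```bash
python3 - <<'E'
from h import *
s=bot.read_state();print(s['position'],s['force'],s['moment'])
c=cam('side');crop(c['img'],290,200,380,340,6,'pics/s9.png')
E
```

```text
[ 0.48246179 -0.05719403  0.10833349] [-0.29877524 -0.03854002  0.26645784] [-0.06644271  0.07984863 -0.01215856]
```

View pics/s9.png

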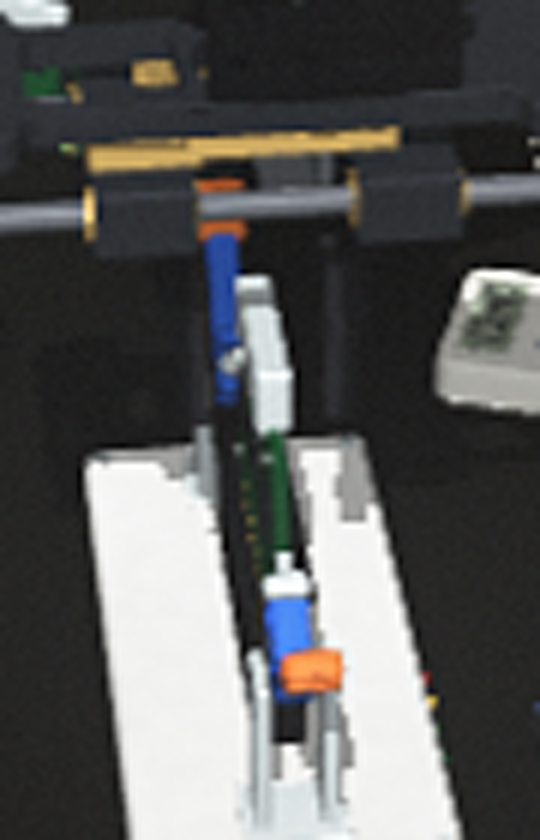

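Emit:
play_rows(
  motion=[
    [[-15,0,0],[0,0,0],0.4],
    [[-45,0,0],[0,0,0],0.4],
    [[-90,0,0],[0,0,0],0.3],
    [[-140,0,0],[0,0,0],0.1],
    [[-140,20,-50],[0,0,0],0],
    [[-140,40,-100],[0,0,0],0],
    [[-140,40,-140],[0,0,0],0],
    [[-140,40,-180],[0,0,0],0],
  ],
)

```text
time_s: 12.2
position: [0.5112, 0.1271, 0.2485]
tcp_rot: [[0.001, 0.998, 0.063], [0.0, 0.063, -0.998], [-1.0, 0.001, -0.0]]
force: [0.6, -0.0, -0.1]
opening: 0.021
```

```bash
python3 - <<'E'
from h import *
s=bot.read_state();print(s['position'],s['force'],s['moment'])
c=cam('side');crop(c['img'],270,180,390,340,5,'pics/s10.png')
c=cam('top');cv2.imwrite('pics/t10f.png',c['img']);crop(c['img'],180,190,340,290,5,'pics/t10.png')
E
```

```text
[0.51123743 0.12711967 0.24852606] [ 0.61405999 -0.01431107 -0.13653363] [-0.12060349  0.05263053  0.01641368]
```

View pics/s10.png

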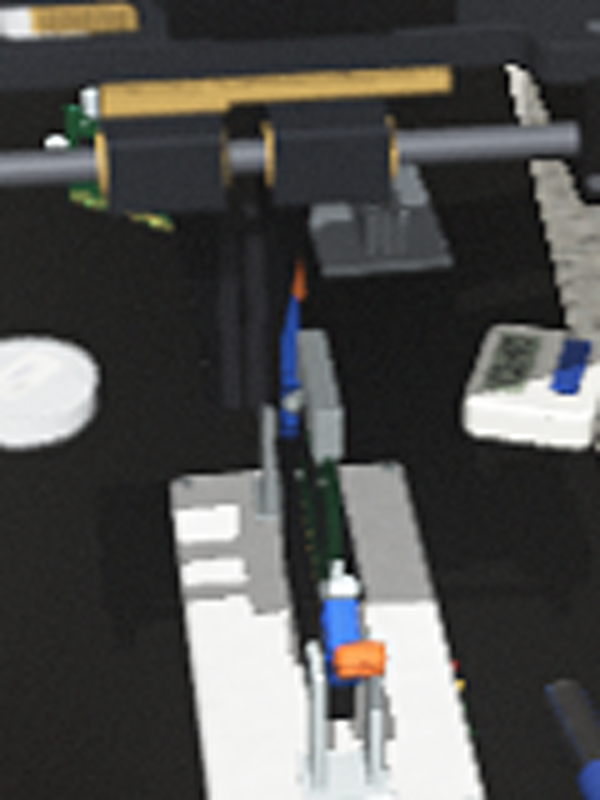

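View pics/t10.png

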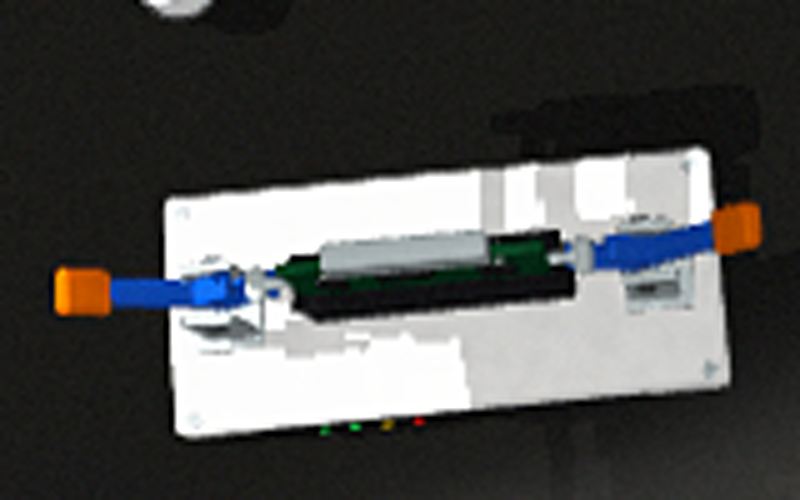

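```bash
cat > lev.py <<'E'
from go import *
import sys
SO=np.array([.4825,-.0580]);YA=.0645
def rr(th): return np.interp(th,[-.3,0,.2,.4,.55,.77],[.121,.1225,.121,.116,.110,.101])
def tgt(side,th,gap=0,z=None):
    sg=1 if side=='L' else -1
    h=(rr(th) if z is None else rr(th))*1000-66.5
    ends=[]
    r=62 if th>0 else min(62,(h+4.5*np.sin(th))/np.cos(th))
    yc=78+r*np.sin(th)+4.5*np.cos(th)+9.5+gap
    p=SO+np.array([-np.sin(YA),np.cos(YA)])*yc*sg/1000
    return np.array([*p,rr(th) if z is None else z])
if __name__=='__main__':
    s=bot.read_state();print(round(s['time_s'],2),s['position'].round(4),s['force'].round(1))
    for a in sys.argv[1:]:
        v=a.split(',');print(a,row(tgt(v[0],float(v[1]),float(v[2]),float(v[3]) if len(v)>3 else None),np.degrees(YA)))
E
python3 lev.py L,.77,15,.2 L,.77,15 L,.77,2 L,.6,0
```

```text
12.3 [0.5098 0.1294 0.2482] [-0.3 -0.6  0.7]
L,.77,15,.2 ([48.2, -39.5, 36.3], [0.3, -0.1, 0.0])
L,.77,15 ([147.2, -39.4, 36.4], [0.3, -0.1, 0.0])
L,.77,2 ([147.2, -39.5, 49.4], [0.3, -0.1, 0.0])
L,.6,0 ([140.2, -39.5, 59.1], [0.3, -0.1, 0.0])
```

Emit:
play_rows(
  motion=[
    [[30,-39.5,36],[0,0,0],0],
    [[70,-39.5,36],[0,0,0],0],
    [[110,-39.5,36],[0,0,0],0],
    [[140,-39.5,36],[0,0,0],0],
    [[147,-39.5,36],[0,0,0],0],
    [[147,-39.5,36],[0,0,0],0],
  ],
)

```text
time_s: 12.9
position: [0.4733, 0.086, 0.1006]
tcp_rot: [[-0.003, 0.998, 0.062], [-0.0, 0.062, -0.998], [-1.0, -0.003, -0.0]]
force: [0.4, 0.5, 0.1]
opening: 0.006
```

```bash
python3 lev.py L,.77,15 L,.77,0 L,.6,0; python3 - <<'E'
from h import *
c=cam('side');crop(c['img'],260,180,420,340,5,'pics/s11.png')
c=cam('top');crop(c['img'],150,180,310,290,5,'pics/t11.png')
E
```

```text
12.9 [0.4733 0.086  0.1006] [0.4 0.5 0.1]
L,.77,15 ([-0.4, -0.1, -4.6], [-0.1, -0.0, 0.1])
L,.77,0 ([-0.4, -0.1, 10.4], [-0.1, -0.0, 0.1])
L,.6,0 ([-7.3, -0.1, 18.1], [-0.1, -0.0, 0.1])
```

View pics/s11.png

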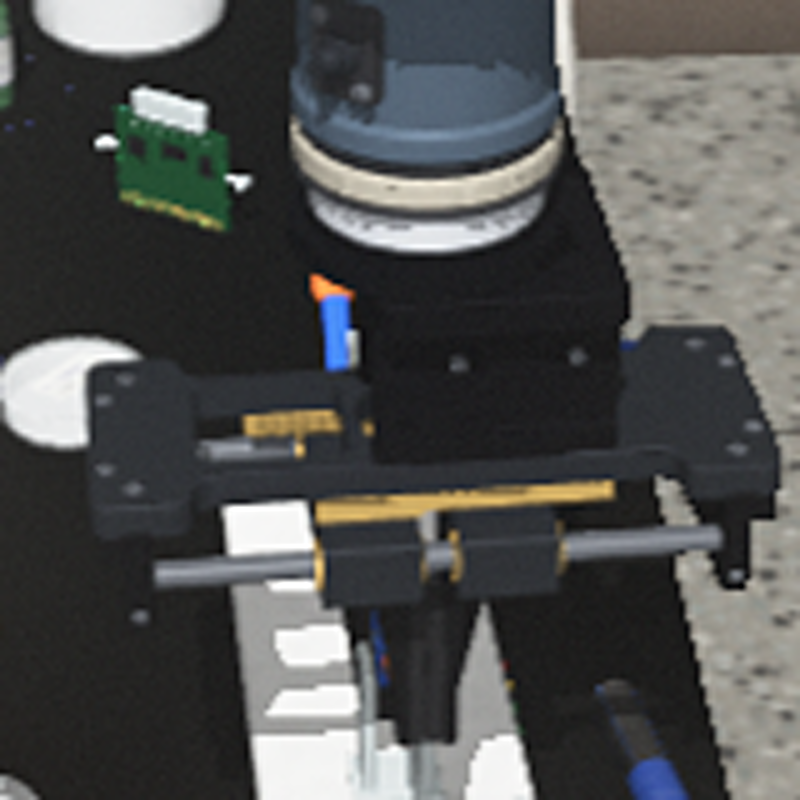

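View pics/t11.png

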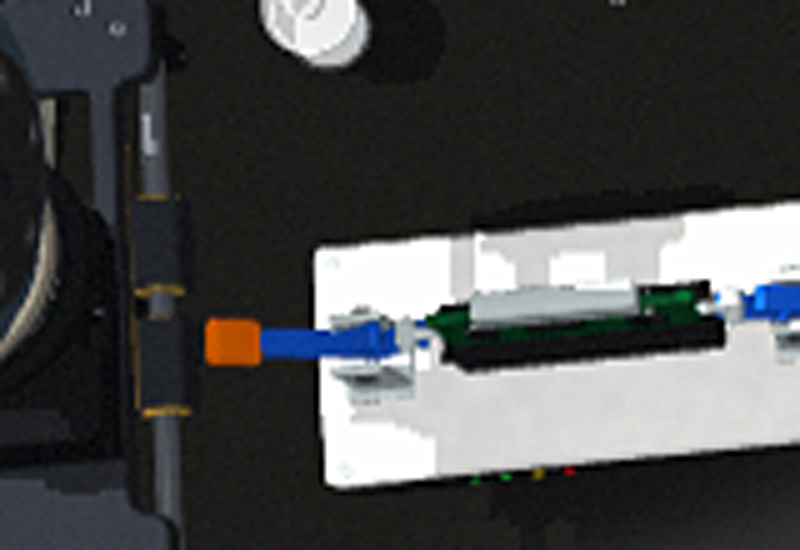

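Emit:
play_rows(
  motion=[
    [[0,0,6],[0,0,0],0],
    [[-1,0,9],[0,0,0],0],
    [[-2,0,12],[0,0,0],0],
    [[-4,0,14],[0,0,0],0],
    [[-5,0,16],[0,0,0],0],
    [[-7,0,18],[0,0,0],0],
    [[-7,0,18],[0,0,0],0],
  ],
)

```text
time_s: 13.7
position: [0.4753, 0.0686, 0.1089]
tcp_rot: [[0.001, 0.998, 0.063], [0.0, 0.063, -0.998], [-1.0, 0.001, -0.0]]
force: [0.1, 4.2, 1.3]
opening: 0.007
```

```bash
cat > tabs.py <<'E'
from h import *
from lev import SO,YA
from scipy.optimize import minimize_scalar
box=np.array([(x,y,z) for x in(-8,8) for y in(-4.5,4.5) for z in(42,62)])
def tab(sg,th):
    a=th*sg;v=np.array([0,np.sin(a),np.cos(a)]);w=np.array([0,np.cos(a),-np.sin(a)])
    P=box[:,:1]*np.array([1,0,0])+box[:,1:2]*w+box[:,2:]*v+np.array([0,78*sg,66.5])
    R=cv2.Rodrigues(np.array([0,0,YA]))[0]
    return P/1000@R.T+np.array([*SO,0])
if __name__=='__main__':
    c=cam('top');hsv=cv2.cvtColor(c['img'],cv2.COLOR_BGR2HSV)
    m=cv2.inRange(hsv,(4,150,100),(20,255,255));m[:215]=0;m[290:]=0;m[:,:185]=0;m[:,340:]=0
    k,l,st,ce=cv2.connectedComponentsWithStats(m)
    for i in range(1,k):
        if st[i,4]<25: continue
        sg=1 if ce[i][0]<262 else -1
        # outer extent -> compare right/left edges & centroid
        def err(th):
            q=proj(c,tab(sg,th));M=cv2.moments(cv2.convexHull(q.astype(np.float32)));return (M['m10']/M['m00']-ce[i][0])**2
        r=minimize_scalar(err,bounds=(-.5,.95),method='bounded');print('L' if sg>0 else 'R',st[i],ce[i].round(1),'theta',round(r.x,3))
    s=bot.read_state();print(s['time_s'],s['position'].round(4),s['force'].round(1))
E
python3 tabs.py; python3 lev.py L,.6,0 L,.6,15 R,.77,15
```

```text
R [322 230  10  11  89] [326.8 235. ] theta 0.707
L [200 243   6   9  49] [202.2 247.1] theta 0.499
13.75 [0.4752 0.0686 0.1087] [1.3 3.8 1.2]
13.75 [0.4752 0.0686 0.1087] [1.3 3.8 1.2]
L,.6,0 ([0.7, -0.9, 0.6], [-0.1, 0.0, -0.0])
L,.6,15 ([0.7, -0.9, -14.4], [-0.1, 0.0, -0.0])
R,.77,15 ([7.7, -0.4, 275.7], [-0.1, 0.0, -0.0])
```

Emit:
play_rows(
  motion=[
    [[-25,0,-10],[0,0,0],0],
    [[-50,0,30],[0,0,0],0],
    [[-56,0,80],[0,0,0],0],
    [[-56,0,130],[0,0,0],0],
    [[-56,0,180],[0,0,0],0],
    [[-56,0,230],[0,0,0],0],
    [[-50,0,280],[0,0,0],0],
    [[-20,0,284],[0,0,0],0],
  ],
)

```text
time_s: 14.55
position: [0.4965, -0.2243, 0.1307]
tcp_rot: [[0.01, 0.998, 0.058], [-0.011, 0.058, -0.998], [-1.0, 0.009, 0.011]]
force: [0.5, -0.5, 0.3]
opening: 0.004
```

```bash
python3 tabs.py; python3 lev.py R,.75,15 R,.75,2 R,.55,0
```

```text
14.6 [ 0.4916 -0.2194  0.1245] [-1.2  0.4 -3.3]
14.6 [ 0.4916 -0.2194  0.1245] [-1.2  0.4 -3.3]
R,.75,15 ([22.7, 1.3, -13.6], [-0.3, 0.0, 0.2])
R,.75,2 ([22.7, 1.2, -26.6], [-0.3, 0.0, 0.2])
R,.55,0 ([14.5, 1.1, -37.9], [-0.3, 0.0, 0.2])
```

Emit:
play_rows(
  motion=[
    [[24,0,0],[0,0,0],0],
    [[24,0,-8],[0,0,0],0],
    [[24,0,-8],[0,0,0],0],
  ],
)

```text
time_s: 14.9
position: [0.4909, -0.2048, 0.1041]
tcp_rot: [[-0.004, 0.998, 0.065], [0.002, 0.065, -0.998], [-1.0, -0.003, -0.002]]
force: [0.0, 0.0, 0.9]
opening: 0.008
```

```bash
python3 lev.py R,.75,15 R,.75,2 R,.55,0
```

```text
14.9 [ 0.4909 -0.2048  0.1041] [0.  0.  0.9]
R,.75,15 ([2.2, 1.0, 1.0], [0.0, -0.1, 0.2])
R,.75,2 ([2.3, 1.0, -12.0], [0.0, -0.1, 0.2])
R,.55,0 ([-5.9, 1.0, -23.3], [0.0, -0.1, 0.2])
```

Emit:
play_rows(
  motion=[
    [[2,1,-8],[0,0,0],0],
    [[1,1,-12],[0,0,0],0],
    [[-1,1,-16],[0,0,0],0],
    [[-3,1,-19],[0,0,0],0],
    [[-5,1,-22],[0,0,0],0],
    [[-7,1,-24],[0,0,0],0],
    [[-8,1,-26],[0,0,0],0],
    [[-8,1,-26],[0,0,0],0],
  ],
)

```text
time_s: 15.7
position: [0.4923, -0.1811, 0.1128]
tcp_rot: [[0.001, 0.998, 0.063], [-0.001, 0.063, -0.998], [-1.0, 0.001, 0.001]]
force: [-1.2, -2.6, 0.4]
opening: -0.0
```

```bash
python3 tabs.py; python3 lev.py R,.5,0 R,.5,8 L,.6,15; python3 - <<'E'
from h import *
c=cam('top');crop(c['img'],180,190,350,290,4,'pics/t12.png')
E
```

```text
15.75 [ 0.4923 -0.1812  0.1127] [ 0.3 -4.   1.3]
15.75 [ 0.4923 -0.1812  0.1127] [ 0.3 -4.   1.3]
R,.5,0 ([0.7, -1.8, -2.4], [-0.1, 0.0, -0.1])
R,.5,8 ([0.7, -1.8, 5.6], [-0.1, 0.0, -0.1])
L,.6,15 ([4.5, -2.3, -264.8], [-0.1, 0.0, -0.1])
```

View pics/t12.png

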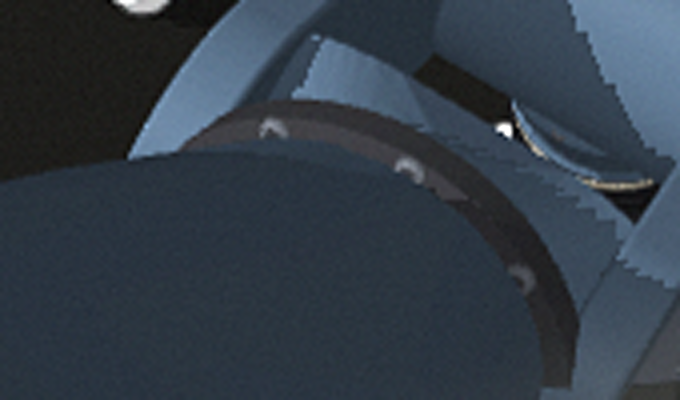

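Emit:
play_rows(
  motion=[
    [[-20,0,12],[0,0,0],0],
    [[-45,-2,-20],[0,0,0],0],
    [[-50,-2,-70],[0,0,0],0],
    [[-50,-2,-120],[0,0,0],0],
    [[-50,-2,-170],[0,0,0],0],
    [[-50,-2,-220],[0,0,0],0],
    [[-45,-2,-268],[0,0,0],0],
    [[-20,-2,-275],[0,0,0],0],
  ],
)

```text
time_s: 16.6
position: [0.4717, 0.0988, 0.1334]
tcp_rot: [[0.002, 0.998, 0.068], [0.003, 0.068, -0.998], [-1.0, 0.002, -0.002]]
force: [0.6, -0.5, -0.7]
opening: 0.008
```

Emit:
play_rows(
  motion=[
    [[20,0,0],[0,0,0],0],
    [[20,0,4],[0,0,0],0],
    [[20,0,4],[0,0,0],0],
  ],
)

```text
time_s: 16.9
position: [0.4719, 0.0895, 0.112]
tcp_rot: [[-0.002, 0.998, 0.062], [0.001, 0.062, -0.998], [-1.0, -0.002, -0.001]]
force: [-0.4, -0.2, -0.2]
opening: 0.006
```

```bash
python3 tabs.py; python3 lev.py L,.6,0 L,.4,0; python3 - <<'E'
from h import *
c=cam('top');crop(c['img'],150,190,350,290,4,'pics/t13.png')
E
```

```text
R [318 230   9  10  72] [321.9 235. ] theta 0.511
L [195 243  11   9  93] [199.8 247. ] theta 0.614
16.95 [0.4726 0.0893 0.1126] [-0.7 -0.4  0.2]
16.95 [0.4726 0.0893 0.1126] [-0.7 -0.4  0.2]
L,.6,0 ([4.6, 0.4, 21.4], [-0.2, -0.0, 0.0])
L,.4,0 ([-3.4, 0.4, 31.8], [-0.2, -0.0, 0.0])
```

View pics/t13.png

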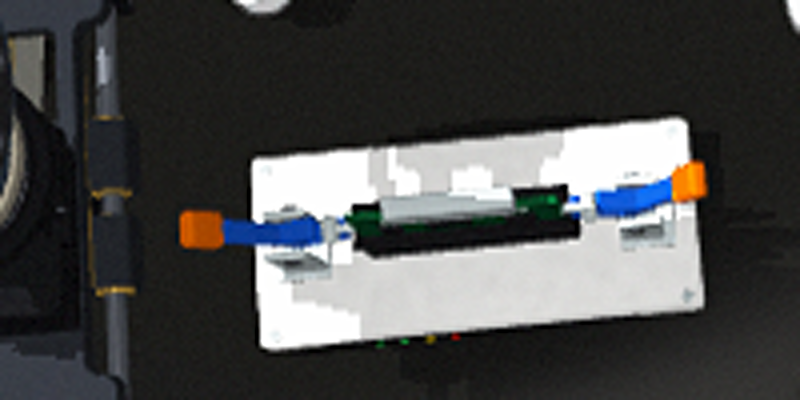

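Emit:
play_rows(
  motion=[
    [[3,0.4,12],[0,0,0],0],
    [[3,0.4,20],[0,0,0],0],
    [[1,0.4,24],[0,0,0],0],
    [[-1,0.4,27],[0,0,0],0],
    [[-3,0.4,30],[0,0,0],0],
    [[-4,0.4,33],[0,0,0],0],
    [[-5,0.4,35],[0,0,0],0],
    [[-5,0.4,35],[0,0,0],0],
  ],
)

```text
time_s: 17.8
position: [0.4753, 0.0544, 0.1175]
tcp_rot: [[0.0, 0.998, 0.063], [-0.0, 0.063, -0.998], [-1.0, 0.0, 0.0]]
force: [0.5, 1.4, 0.7]
opening: 0.004
```

```bash
python3 lev.py L,.35,0 R,.53,15
```

```text
17.8 [0.4753 0.0544 0.1175] [0.5 1.4 0.7]
L,.35,0 ([0.3, -0.0, -0.3], [-0.1, 0.0, -0.0])
R,.53,15 ([6.8, 0.3, 250.4], [-0.1, 0.0, -0.0])
```

Emit:
play_rows(
  motion=[
    [[-20,0,-12],[0,0,0],0],
    [[-42,0,25],[0,0,0],0],
    [[-45,0,72],[0,0,0],0],
    [[-45,0,120],[0,0,0],0],
    [[-45,0,170],[0,0,0],0],
    [[-45,0,215],[0,0,0],0],
    [[-40,0,255],[0,0,0],0],
    [[-15,0,258],[0,0,0],0],
  ],
)

```text
time_s: 18.6
position: [0.4948, -0.2105, 0.1344]
tcp_rot: [[0.008, 0.998, 0.059], [-0.009, 0.059, -0.998], [-1.0, 0.008, 0.009]]
force: [0.8, -0.7, -0.6]
opening: 0.003
```

Emit:
play_rows(
  motion=[
    [[20,0,0],[0,0,0],0],
    [[20,0,-3],[0,0,0],0],
    [[20,0,-3],[0,0,0],0],
  ],
)

```text
time_s: 18.9
position: [0.4907, -0.1994, 0.1121]
tcp_rot: [[-0.002, 0.998, 0.064], [0.001, 0.064, -0.998], [-1.0, -0.002, -0.001]]
force: [0.5, 0.3, 0.6]
opening: 0.006
```

```bash
python3 lev.py R,.53,0 R,.3,0 R,.25,0; python3 - <<'E'
from h import *
c=cam('side');crop(c['img'],270,180,390,340,5,'pics/s14.png')
E
```

```text
18.9 [ 0.4907 -0.1994  0.1121] [0.5 0.3 0.6]
R,.53,0 ([1.3, 0.9, -18.9], [-0.0, -0.0, 0.1])
R,.3,0 ([-6.4, 0.9, -31.5], [-0.0, -0.0, 0.1])
R,.25,0 ([-7.6, 0.9, -34.5], [-0.0, -0.0, 0.1])
```

View pics/s14.png

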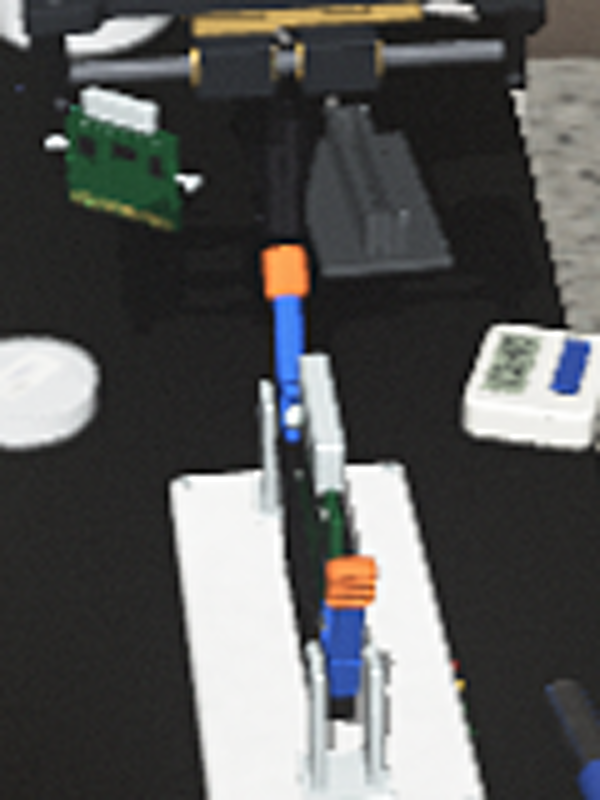

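Emit:
play_rows(
  motion=[
    [[0,0.9,-12],[0,0,0],0],
    [[0,0.9,-19],[0,0,0],0],
    [[-2,0.9,-23],[0,0,0],0],
    [[-4,0.9,-26],[0,0,0],0],
    [[-5,0.9,-29],[0,0,0],0],
    [[-6,0.9,-32],[0,0,0],0],
    [[-7,0.9,-34],[0,0,0],0],
    [[-7,0.9,-34],[0,0,0],0],
  ],
)

```text
time_s: 19.75
position: [0.4904, -0.1659, 0.1196]
tcp_rot: [[0.001, 0.998, 0.063], [-0.0, 0.063, -0.998], [-1.0, 0.001, 0.0]]
force: [0.6, -1.4, 0.7]
opening: 0.004
```

```bash
python3 lev.py R,.25,0 L,.35,15; python3 - <<'E'
from h import *
c=cam('side');crop(c['img'],270,180,390,340,5,'pics/s15.png')
E
```

```text
19.75 [ 0.4904 -0.1659  0.1196] [ 0.6 -1.4  0.7]
R,.25,0 ([-0.1, -1.0, -1.0], [-0.1, 0.0, -0.1])
L,.35,15 ([2.3, -1.3, -236.2], [-0.1, 0.0, -0.1])
```

View pics/s15.png

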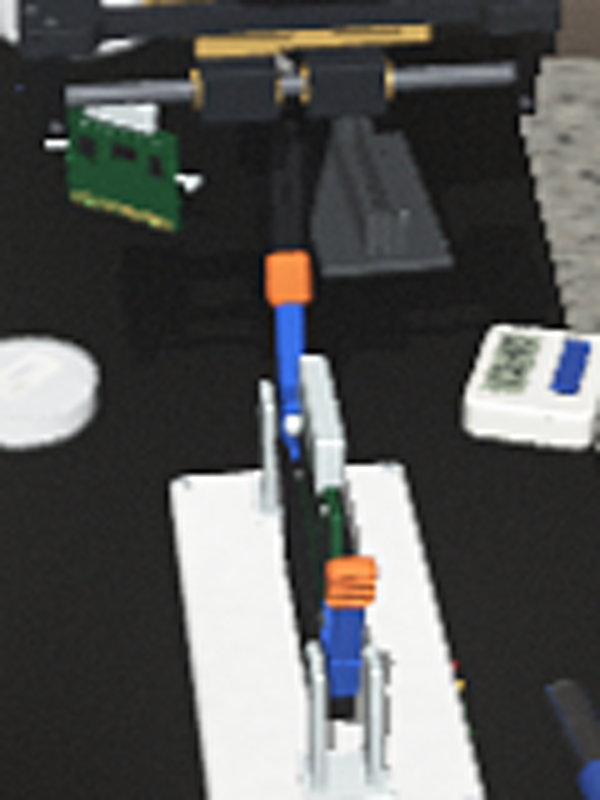

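Emit:
play_rows(
  motion=[
    [[-20,0,12],[0,0,0],0],
    [[-40,-1,-20],[0,0,0],0],
    [[-43,-1,-70],[0,0,0],0],
    [[-43,-1,-120],[0,0,0],0],
    [[-43,-1,-165],[0,0,0],0],
    [[-43,-1,-210],[0,0,0],0],
    [[-38,-1,-242],[0,0,0],0],
    [[-15,-1,-242],[0,0,0],0],
  ],
)

```text
time_s: 20.6
position: [0.4731, 0.0798, 0.1352]
tcp_rot: [[0.001, 0.998, 0.067], [0.002, 0.067, -0.998], [-1.0, 0.002, -0.002]]
force: [0.2, -1.1, -0.3]
opening: 0.005
```

Emit:
play_rows(
  motion=[
    [[17,0,0],[0,0,0],0],
    [[17,0,2],[0,0,0],0],
    [[17,0,2],[0,0,0],0],
  ],
)

```text
time_s: 20.9
position: [0.4731, 0.0737, 0.117]
tcp_rot: [[-0.003, 0.998, 0.062], [0.001, 0.062, -0.998], [-1.0, -0.003, -0.001]]
force: [0.5, 0.6, 0.4]
opening: 0.008
```

```bash
python3 tabs.py; python3 lev.py L,.35,0 L,.1,0; python3 - <<'E'
from h import *
c=cam('top');crop(c['img'],150,190,350,290,4,'pics/t16.png')
E
```

```text
R [311 231   7  10  59] [314.  235.3] theta 0.232
L [202 241  10  10  83] [206.  245.9] theta 0.344
20.95 [0.4738 0.0735 0.1175] [0.1 0.5 0.2]
20.95 [0.4738 0.0735 0.1175] [0.1 0.5 0.2]
L,.35,0 ([0.3, 0.2, 18.8], [-0.1, -0.0, 0.0])
L,.1,0 ([-4.3, 0.3, 33.6], [-0.1, -0.0, 0.0])
```

View pics/t16.png

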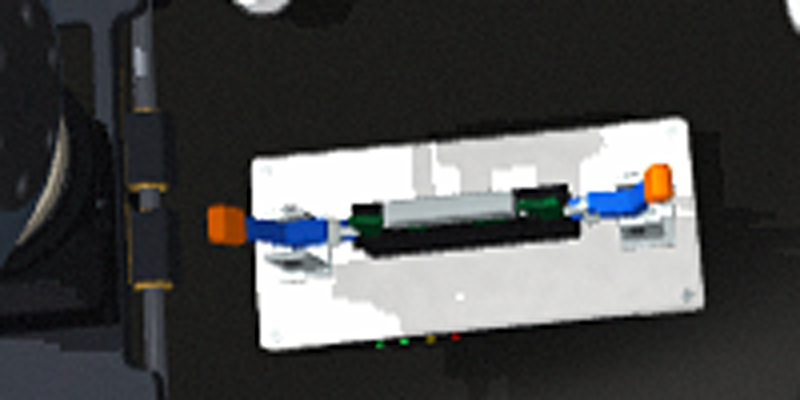

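Emit:
play_rows(
  motion=[
    [[0,0.2,12],[0,0,0],0],
    [[0,0.2,19],[0,0,0],0],
    [[-1,0.2,22],[0,0,0],0],
    [[-2,0.2,25],[0,0,0],0],
    [[-3,0.2,28],[0,0,0],0],
    [[-4,0.2,30],[0,0,0],0],
    [[-4,0.2,30],[0,0,0],0],
  ],
)

```text
time_s: 21.7
position: [0.4759, 0.0438, 0.1213]
tcp_rot: [[-0.0, 0.998, 0.063], [0.0, 0.063, -0.998], [-1.0, -0.0, -0.0]]
force: [0.2, 4.5, -1.2]
opening: 0.007
```

```bash
python3 lev.py L,.2,0 L,.1,0 R,.25,15
```

```text
21.7 [0.4759 0.0438 0.1213] [ 0.2  4.5 -1.2]
L,.2,0 ([0.3, 0.0, -2.2], [-0.1, -0.0, 0.0])
L,.1,0 ([-0.4, 0.0, 3.8], [-0.1, -0.0, 0.0])
R,.25,15 ([1.5, 0.4, 224.2], [-0.1, -0.0, 0.0])
```

Emit:
play_rows(
  motion=[
    [[-0.5,0,2],[0,0,0],0],
    [[-0.5,0,3],[0,0,0],0],
    [[-0.5,0,3],[0,0,0],0],
  ],
)

```text
time_s: 22.0
position: [0.4761, 0.0411, 0.1218]
tcp_rot: [[-0.0, 0.998, 0.063], [0.001, 0.063, -0.998], [-1.0, -0.0, -0.001]]
force: [1.7, 4.4, -0.2]
opening: 0.001
```

```bash
python3 lev.py L,.1,0 R,.25,15
```

```text
22.0 [0.4761 0.0411 0.1218] [ 1.7  4.4 -0.2]
L,.1,0 ([0.1, -0.0, 1.2], [-0.1, -0.0, 0.0])
R,.25,15 ([1.9, 0.3, 221.5], [-0.1, -0.0, 0.0])
```

L ≈ 0.12. Now right.

Emit:
play_rows(
  motion=[
    [[-20,0,-12],[0,0,0],0],
    [[-38,0,25],[0,0,0],0],
    [[-40,0,72],[0,0,0],0],
    [[-40,0,120],[0,0,0],0],
    [[-40,0,165],[0,0,0],0],
    [[-40,0,205],[0,0,0],0],
    [[-36,0,228],[0,0,0],0],
    [[-14,0,228],[0,0,0],0],
  ],
)

```text
time_s: 22.8
position: [0.4929, -0.1929, 0.1376]
tcp_rot: [[0.006, 0.998, 0.06], [-0.007, 0.06, -0.998], [-1.0, 0.006, 0.007]]
force: [1.1, -0.0, 1.0]
opening: 0.005
```

Emit:
play_rows(
  motion=[
    [[15,0,0],[0,0,0],0],
    [[15,0,-3],[0,0,0],0],
    [[15,0,-3],[0,0,0],0],
  ],
)

```text
time_s: 23.1
position: [0.4898, -0.1837, 0.1207]
tcp_rot: [[-0.002, 0.998, 0.064], [0.0, 0.064, -0.998], [-1.0, -0.002, -0.0]]
force: [0.5, -0.5, -0.3]
opening: 0.004
```

```bash
python3 lev.py R,.25,0 R,.1,0 R,0,0 R,-.1,0; python3 - <<'E'
from h import *
c=cam('side');crop(c['img'],270,180,390,340,5,'pics/s17.png')
E
```

```text
23.1 [ 0.4898 -0.1837  0.1207] [ 0.5 -0.5 -0.3]
R,.25,0 ([1.0, 0.8, -18.7], [-0.0, -0.0, 0.1])
R,.1,0 ([-1.0, 0.8, -27.7], [-0.0, -0.0, 0.1])
R,0,0 ([-1.8, 0.8, -33.9], [-0.0, -0.0, 0.1])
R,-.1,0 ([-1.3, 0.8, -39.5], [-0.0, -0.0, 0.1])
```

View pics/s17.png

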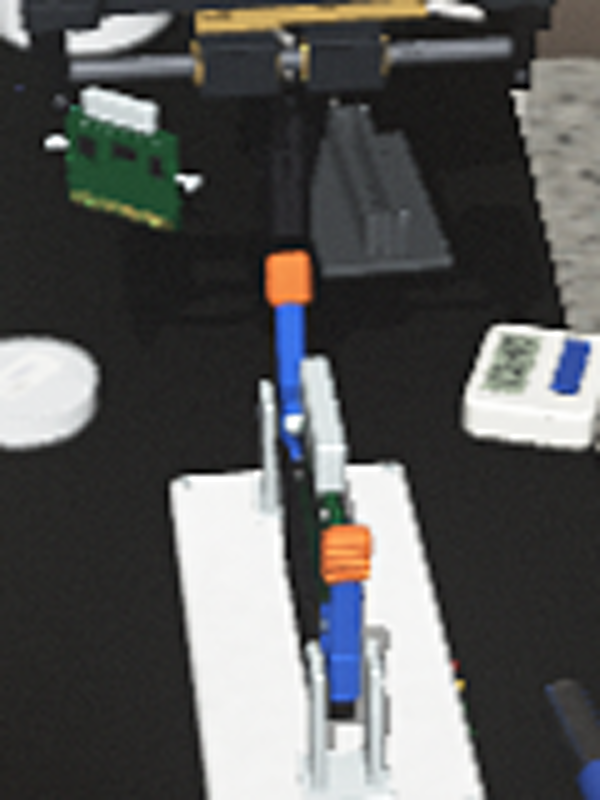

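Emit:
play_rows(
  motion=[
    [[-0.5,0.8,-12],[0,0,0],0],
    [[-1,0.8,-18],[0,0,0],0],
    [[-1,0.8,-21],[0,0,0],0],
    [[-1,0.8,-23.5],[0,0,0],0],
    [[-1,0.8,-25.5],[0,0,0],0],
    [[-1,0.8,-25.5],[0,0,0],0],
  ],
)

```text
time_s: 23.75
position: [0.491, -0.16, 0.1231]
tcp_rot: [[0.004, 0.998, 0.065], [-0.005, 0.065, -0.998], [-1.0, 0.003, 0.005]]
force: [-1.2, -3.9, 1.3]
opening: 0.002
```

Emit:
play_rows(
  motion=[
    [[-0.5,0,-1.5],[0,0,0],0],
    [[-0.5,0,-3],[0,0,0],0],
    [[-0.5,0,-3],[0,0,0],0],
  ],
)

```text
time_s: 24.05
position: [0.4909, -0.1571, 0.1236]
tcp_rot: [[0.004, 0.998, 0.065], [-0.005, 0.065, -0.998], [-1.0, 0.003, 0.005]]
force: [-0.6, -5.0, 1.6]
opening: 0.007
```

```bash
python3 lev.py R,.1,0 R,0,0 R,-.1,0 L,.12,15; python3 - <<'E'
from h import *
c=cam('side');crop(c['img'],270,180,390,340,5,'pics/s18.png')
E
```

```text
24.05 [ 0.4909 -0.1571  0.1236] [-0.6 -5.   1.6]
R,.1,0 ([1.8, -2.0, -1.3], [0.0, 0.3, -0.2])
R,0,0 ([1.0, -2.0, -7.4], [0.0, 0.3, -0.2])
R,-.1,0 ([1.5, -2.0, -13.0], [0.0, 0.3, -0.2])
L,.12,15 ([0.9, -1.9, -213.8], [0.0, 0.3, -0.2])
```

View pics/s18.png

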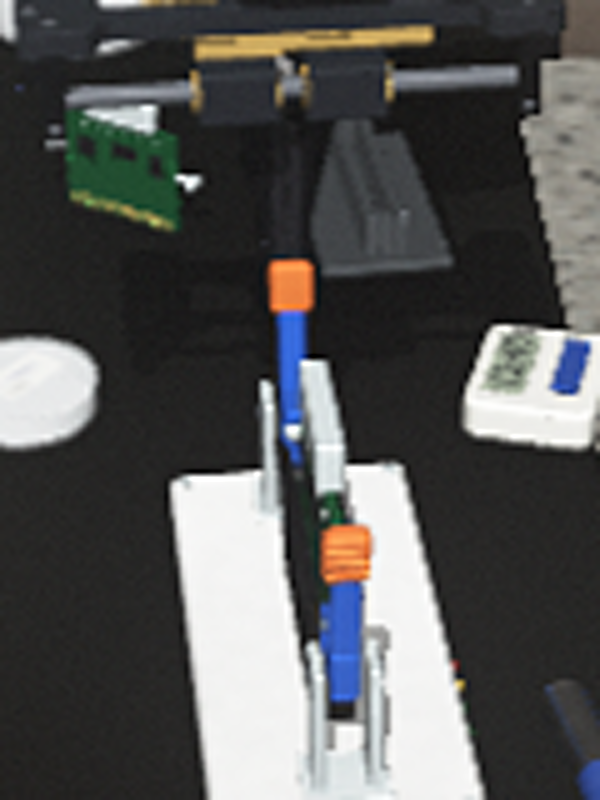

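Emit:
play_rows(
  motion=[
    [[0,-1,-1.5],[0,0,0],0],
    [[0,-1,-3],[0,0,0],0],
    [[0,-1,-3],[0,0,0],0],
  ],
)

```text
time_s: 24.4
position: [0.4906, -0.1545, 0.1238]
tcp_rot: [[0.006, 0.998, 0.065], [-0.005, 0.065, -0.998], [-1.0, 0.005, 0.006]]
force: [0.9, -5.2, 1.7]
opening: 0.007
```

Emit:
play_rows(
  motion=[
    [[0.3,0,-1.5],[0,0,0],0],
    [[0.3,0,-3],[0,0,0],0],
    [[0.3,0,-3],[0,0,0],0],
  ],
)

```text
time_s: 24.7
position: [0.4903, -0.1513, 0.1235]
tcp_rot: [[0.005, 0.998, 0.065], [-0.005, 0.065, -0.998], [-1.0, 0.005, 0.005]]
force: [0.2, -4.1, 2.4]
opening: 0.003
```

```bash
python3 lev.py R,0,0 R,-.1,0 L,.12,15
```

```text
24.7 [ 0.4903 -0.1513  0.1235] [ 0.2 -4.1  2.4]
R,0,0 ([1.0, -1.8, -1.6], [0.0, 0.3, -0.3])
R,-.1,0 ([1.4, -1.8, -7.2], [0.0, 0.3, -0.3])
L,.12,15 ([0.7, -1.8, -208.0], [0.0, 0.3, -0.3])
```

Emit:
play_rows(
  motion=[
    [[-20,0,12],[0,0,0],0],
    [[-36,-1.5,-20],[0,0,0],0],
    [[-38,-1.5,-68],[0,0,0],0],
    [[-38,-1.5,-115],[0,0,0],0],
    [[-38,-1.5,-155],[0,0,0],0],
    [[-38,-1.5,-190],[0,0,0],0],
    [[-34,-1.5,-213],[0,0,0],0],
    [[-12,-1.5,-213],[0,0.3,-0.3],0],
  ],
)

```text
time_s: 25.5
position: [0.4736, 0.0665, 0.1358]
tcp_rot: [[-0.001, 0.998, 0.068], [0.005, 0.068, -0.998], [-1.0, -0.001, -0.005]]
force: [0.4, 0.0, 0.4]
opening: 0.005
```

Emit:
play_rows(
  motion=[
    [[13,0,0],[0,0,0],0],
    [[13,0,3],[0,0,0],0],
    [[13,0,3],[0,0,0],0],
  ],
)

```text
time_s: 25.8
position: [0.4731, 0.0602, 0.1213]
tcp_rot: [[-0.006, 0.998, 0.063], [0.005, 0.063, -0.998], [-1.0, -0.005, -0.005]]
force: [-0.2, -0.2, 0.0]
opening: 0.003
```

```bash
python3 tabs.py; python3 lev.py L,.12,0 L,0,0 L,-.1,0
```

```text
R [304 231   6  10  52] [306.7 235.6] theta -0.008
L [209 240   8  10  68] [212.2 245. ] theta 0.119
25.85 [0.4736 0.06   0.1216] [ 0.4 -0.3 -0.3]
25.85 [0.4736 0.06   0.1216] [ 0.4 -0.3 -0.3]
L,.12,0 ([-0.1, 1.3, 19.0], [-0.1, -0.3, 0.3])
L,0,0 ([-1.1, 1.3, 26.4], [-0.1, -0.3, 0.3])
L,-.1,0 ([-0.6, 1.4, 31.9], [-0.1, -0.3, 0.3])
```

Emit:
play_rows(
  motion=[
    [[-1,1.3,12],[0,0,0],0],
    [[-1,1.3,18],[0,0,0],0],
    [[-1,1.3,21],[0,0,0],0],
    [[-1,1.3,24],[0,0,0],0],
    [[-1,1.3,24],[0,0,0],0],
  ],
)

```text
time_s: 26.35
position: [0.4764, 0.0363, 0.1223]
tcp_rot: [[-0.005, 0.998, 0.061], [0.006, 0.061, -0.998], [-1.0, -0.004, -0.007]]
force: [0.7, 4.6, 2.4]
opening: 0.008
```

Emit:
play_rows(
  motion=[
    [[0,0,1.5],[0,0,0],0],
    [[0,0,2.5],[0,0,0],0],
    [[0,0,2.5],[0,0,0],0],
  ],
)

```text
time_s: 26.65
position: [0.4764, 0.0343, 0.1223]
tcp_rot: [[-0.005, 0.998, 0.062], [0.007, 0.062, -0.998], [-1.0, -0.004, -0.007]]
force: [0.8, 6.1, 3.1]
opening: 0.004
```

Emit:
play_rows(
  motion=[
    [[0,0,1.5],[0,0,0],0],
    [[0,0,2.5],[0,0,0],0],
    [[0,0,2.5],[0,0,0],0],
  ],
)

```text
time_s: 26.95
position: [0.4764, 0.0326, 0.1223]
tcp_rot: [[-0.005, 0.998, 0.061], [0.008, 0.061, -0.998], [-1.0, -0.004, -0.008]]
force: [0.3, 8.4, 3.2]
opening: 0.008
```

```bash
python3 lev.py L,0,0 L,-.1,0 R,0,15
```

```text
26.95 [0.4764 0.0326 0.1223] [0.3 8.4 3.2]
L,0,0 ([-0.2, 0.2, -1.2], [-0.2, -0.5, 0.3])
L,-.1,0 ([0.3, 0.2, 4.4], [-0.2, -0.5, 0.3])
R,0,15 ([-1.8, 0.9, 197.8], [-0.2, -0.5, 0.3])
```

Emit:
play_rows(
  motion=[
    [[0,0,1],[0,0,0],0],
    [[0,0,1],[0,0,0],0],
    [[0,0,1],[0,0,0],0],
  ],
)

```text
time_s: 27.25
position: [0.4765, 0.032, 0.1223]
tcp_rot: [[-0.005, 0.998, 0.061], [0.009, 0.061, -0.998], [-1.0, -0.004, -0.009]]
force: [0.3, 10.2, 4.2]
opening: 0.003
```

```bash
python3 lev.py L,0,0 L,-.1,0 R,0,15;  python3 - <<'E'
from h import *
c=cam('side');crop(c['img'],270,180,390,340,5,'pics/s19.png')
E
```

```text
27.25 [0.4765 0.032  0.1223] [ 0.3 10.2  4.2]
L,0,0 ([-0.1, 0.2, -1.8], [-0.2, -0.5, 0.2])
L,-.1,0 ([0.3, 0.2, 3.8], [-0.2, -0.5, 0.2])
R,0,15 ([-1.9, 1.0, 197.2], [-0.2, -0.5, 0.2])
```

View pics/s19.png

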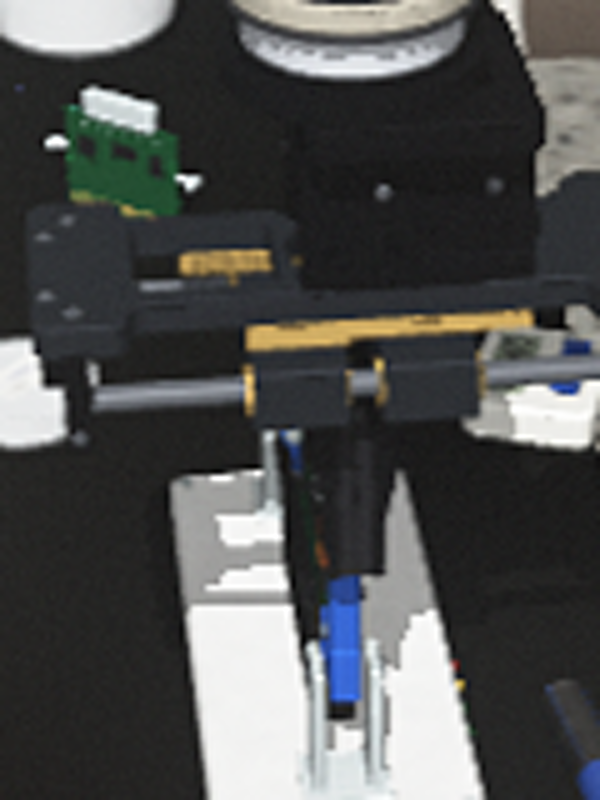

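Emit:
play_rows(
  motion=[
    [[-8,0,-12],[0,0,0],0],
    [[-36,0,-5],[0,0,0],0],
    [[-38,0,40],[0,0,0],0],
    [[-38,0,88],[0,0,0],0],
    [[-38,0,135],[0,0,0],0],
    [[-38,0,175],[0,0,0],0],
    [[-36,1,201],[0,-0.4,0.2],0],
    [[-14,1,201],[0,-0.4,0.2],0],
  ],
)

```text
time_s: 28.1
position: [0.4933, -0.1762, 0.1373]
tcp_rot: [[0.006, 0.998, 0.059], [-0.009, 0.059, -0.998], [-1.0, 0.006, 0.009]]
force: [-0.3, 0.6, 0.2]
opening: 0.007
```

Emit:
play_rows(
  motion=[
    [[13,0,0],[0,0,0],0],
    [[13,0,-3],[0,0,0],0],
    [[13,0,-3],[0,0,0],0],
  ],
)

```text
time_s: 28.4
position: [0.4897, -0.1671, 0.122]
tcp_rot: [[-0.002, 0.998, 0.063], [-0.002, 0.063, -0.998], [-1.0, -0.003, 0.002]]
force: [-0.3, -0.4, -0.1]
opening: 0.007
```

```bash
python3 lev.py R,.02,0 R,-.1,0 R,-.2,0;  python3 - <<'E'
from h import *
c=cam('side');crop(c['img'],270,180,390,340,5,'pics/s20.png')
E
```

```text
28.4 [ 0.4897 -0.1671  0.122 ] [-0.3 -0.4 -0.1]
R,.02,0 ([-0.3, -0.1, -16.1], [-0.1, 0.1, 0.1])
R,-.1,0 ([-0.0, -0.1, -22.9], [-0.1, 0.1, 0.1])
R,-.2,0 ([0.5, -0.1, -28.4], [-0.1, 0.1, 0.1])
```

View pics/s20.png

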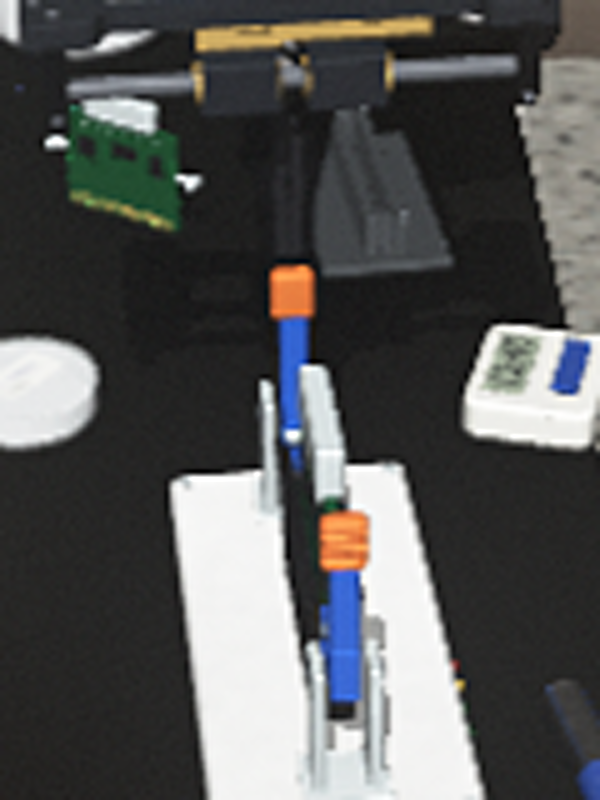

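Now push right with force watch.

Emit:
play_rows(
  motion=[
    [[0,0,-10],[0,0,0],0],
    [[0,0,-16],[0,0,0],0],
    [[0,0,-18],[0,0,0],0],
    [[0,0,-18],[0,0,0],0],
  ],
)

```text
time_s: 28.85
position: [0.4893, -0.1501, 0.1226]
tcp_rot: [[-0.0, 0.998, 0.065], [-0.005, 0.065, -0.998], [-1.0, -0.001, 0.005]]
force: [-0.8, -3.4, 1.0]
opening: 0.005
```

Emit:
play_rows(
  motion=[
    [[0,0,-1.5],[0,0,0],0],
    [[0,0,-1.5],[0,0,0],0],
    [[0,0,-1.5],[0,0,0],0],
  ],
)

```text
time_s: 29.15
position: [0.4894, -0.1496, 0.1225]
tcp_rot: [[0.0, 0.998, 0.065], [-0.006, 0.065, -0.998], [-1.0, -0.0, 0.006]]
force: [-1.2, -5.8, 1.5]
opening: 0.008
```

Emit:
play_rows(
  motion=[
    [[0,0,-1.5],[0,0,0],0],
    [[0,0,-1.5],[0,0,0],0],
    [[0,0,-1.5],[0,0,0],0],
  ],
)

```text
time_s: 29.45
position: [0.4895, -0.1489, 0.1226]
tcp_rot: [[0.0, 0.998, 0.065], [-0.007, 0.065, -0.998], [-1.0, -0.0, 0.007]]
force: [-0.8, -8.1, 0.7]
opening: 0.008
```

Emit:
play_rows(
  motion=[
    [[0,0,-1],[0,0,0],0],
    [[0,0,-1],[0,0,0],0],
    [[0,0,-1],[0,0,0],0],
    [[0,0,-1],[0,0,0],0],
  ],
)

```text
time_s: 29.85
position: [0.4895, -0.1484, 0.1226]
tcp_rot: [[0.001, 0.998, 0.065], [-0.008, 0.065, -0.998], [-1.0, 0.0, 0.008]]
force: [-2.5, -10.3, 0.9]
opening: 0.008
```

Emit:
play_rows(
  motion=[
    [[0,0,-1],[0,0,0],0],
    [[0,0,-1],[0,0,0],0],
    [[0,0,-1],[0,0,0],0],
    [[0,0,-1],[0,0,0],0],
  ],
)

```text
time_s: 30.25
position: [0.4895, -0.1478, 0.1227]
tcp_rot: [[0.001, 0.998, 0.066], [-0.009, 0.066, -0.998], [-1.0, 0.0, 0.009]]
force: [-2.5, -10.7, 0.8]
opening: 0.005
```

Emit:
play_rows(
  motion=[
    [[0,0,-0.6],[0,0,0],0],
    [[0,0,-0.6],[0,0,0],0],
    [[0,0,-0.6],[0,0,0],0],
  ],
)

```text
time_s: 30.55
position: [0.4895, -0.1474, 0.1227]
tcp_rot: [[0.001, 0.998, 0.066], [-0.009, 0.066, -0.998], [-1.0, 0.0, 0.009]]
force: [-2.6, -11.6, 1.1]
opening: 0.004
```

Emit:
play_rows(
  motion=[
    [[0,0,0],[0,0,0],0],
  ],
)

```text
time_s: 30.65
position: [0.4895, -0.1475, 0.1227]
tcp_rot: [[0.001, 0.998, 0.066], [-0.009, 0.066, -0.998], [-1.0, 0.0, 0.009]]
force: [-4.0, -11.3, 0.8]
opening: 0.007
```

Emit:
play_rows(
  motion=[
    [[0,0,0],[0,0,0],0],
  ],
)

```text
time_s: 30.75
position: [0.4895, -0.1474, 0.1227]
tcp_rot: [[0.001, 0.998, 0.066], [-0.009, 0.066, -0.998], [-1.0, 0.0, 0.009]]
force: [-2.5, -10.3, 2.0]
opening: 0.008
```

```bash
python3 lev.py R,0,0 R,-.1,0 L,-.03,15
```

```text
30.75 [ 0.4895 -0.1474  0.1227] [ -2.5 -10.3   2. ]
R,0,0 ([0.2, -1.2, 2.3], [0.1, 0.5, -0.0])
R,-.1,0 ([0.6, -1.2, -3.3], [0.1, 0.5, -0.0])
L,-.03,15 ([-1.4, -0.9, -195.0], [0.1, 0.5, -0.0])
```

Emit:
play_rows(
  motion=[
    [[-8,0,17],[0,0,0],0],
    [[-36,-1,5],[0,0,0],0],
    [[-38,-1,-40],[0,0,0],0],
    [[-38,-1,-85],[0,0,0],0],
    [[-38,-1,-130],[0,0,0],0],
    [[-38,-1,-170],[0,0,0],0],
    [[-36,-1,-196],[0,0,0],0],
    [[-14,-1,-196],[0,0,0],0],
  ],
)

```text
time_s: 31.55
position: [0.4763, 0.055, 0.1374]
tcp_rot: [[0.004, 0.998, 0.067], [-0.001, 0.067, -0.998], [-1.0, 0.003, 0.001]]
force: [-0.0, 0.1, 0.3]
opening: 0.002
```

Emit:
play_rows(
  motion=[
    [[13,0,0],[0,0,0],0],
    [[13,0,3],[0,0,0],0],
    [[13,0,3],[0,0,0],0],
  ],
)

```text
time_s: 31.85
position: [0.4756, 0.0485, 0.1227]
tcp_rot: [[-0.002, 0.998, 0.062], [-0.001, 0.062, -0.998], [-1.0, -0.002, 0.001]]
force: [-0.0, -0.2, -0.5]
opening: 0.001
```

```bash
python3 tabs.py; python3 lev.py L,-.03,0 L,-.1,0;  python3 - <<'E'
from h import *
c=cam('top');crop(c['img'],150,190,350,290,4,'pics/t21.png')
E
```

```text
R [303 231   7  10  53] [306.3 235.8] theta -0.02
L [213 240   7  10  59] [215.9 244.5] theta -0.003
31.9 [0.4759 0.0484 0.123 ] [-0.2  0.1  0.2]
31.9 [0.4759 0.0484 0.123 ] [-0.2  0.1  0.2]
L,-.03,0 ([0.7, -0.2, 16.2], [-0.1, 0.1, 0.0])
L,-.1,0 ([1.0, -0.2, 20.1], [-0.1, 0.1, 0.0])
```

View pics/t21.png

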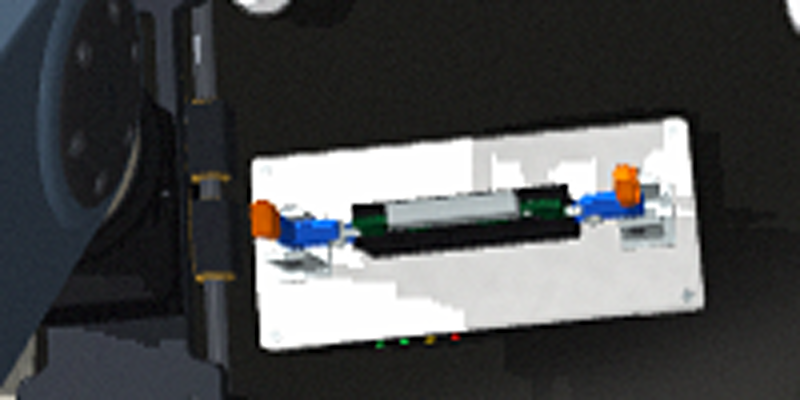

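Emit:
play_rows(
  motion=[
    [[0.5,0,10],[0,0,0],0],
    [[0.5,0,15],[0,0,0],0],
    [[0.5,0,17],[0,0,0],0],
    [[0.5,0,17],[0,0,0],0],
  ],
)

```text
time_s: 32.35
position: [0.4769, 0.0325, 0.1226]
tcp_rot: [[-0.0, 0.998, 0.06], [0.001, 0.06, -0.998], [-1.0, -0.0, -0.001]]
force: [1.0, 6.8, 2.6]
opening: 0.007
```

Emit:
play_rows(
  motion=[
    [[0,0,2],[0,0,0],0],
    [[0,0,2],[0,0,0],0],
    [[0,0,2],[0,0,0],0],
  ],
)

```text
time_s: 32.65
position: [0.4769, 0.0315, 0.1226]
tcp_rot: [[-0.0, 0.998, 0.06], [0.002, 0.06, -0.998], [-1.0, -0.0, -0.002]]
force: [0.6, 10.8, 3.4]
opening: 0.006
```

Emit:
play_rows(
  motion=[
    [[0,0,1],[0,0,0],0],
    [[0,0,1],[0,0,0],0],
    [[0,0,1],[0,0,0],0],
  ],
)

```text
time_s: 32.95
position: [0.4769, 0.0311, 0.1226]
tcp_rot: [[-0.0, 0.998, 0.06], [0.003, 0.06, -0.998], [-1.0, -0.0, -0.003]]
force: [0.6, 12.2, 4.1]
opening: 0.004
```

Emit:
play_rows(
  motion=[
    [[0,0,0],[0,0,0],0],
  ],
)

```text
time_s: 33.05
position: [0.4769, 0.031, 0.1226]
tcp_rot: [[-0.0, 0.998, 0.06], [0.003, 0.06, -0.998], [-1.0, -0.0, -0.003]]
force: [0.3, 12.3, 3.8]
opening: 0.006
```

Emit:
play_rows(
  motion=[
    [[-8,0,-17],[0,0,0],0],
    [[-36,0,-8],[0,0,0],0],
    [[-38,0,36],[0,0,0],0],
    [[-38,0,82],[0,0,0],0],
    [[-38,0,128],[0,0,0],0],
    [[-38,0,168],[0,0,0],0],
    [[-36,0.5,196],[0,0,0],0],
    [[-14,0.5,196],[0,0,0],0],
  ],
)

```text
time_s: 33.85
position: [0.4927, -0.1733, 0.1386]
tcp_rot: [[0.007, 0.998, 0.058], [-0.008, 0.058, -0.998], [-1.0, 0.007, 0.009]]
force: [0.5, 0.3, -0.3]
opening: 0.006
```

Emit:
play_rows(
  motion=[
    [[13,0,0],[0,0,0],0],
    [[13,0,-3],[0,0,0],0],
    [[13,0,-3],[0,0,0],0],
  ],
)

```text
time_s: 34.15
position: [0.4889, -0.1638, 0.1234]
tcp_rot: [[-0.002, 0.998, 0.063], [-0.001, 0.063, -0.998], [-1.0, -0.002, 0.001]]
force: [-0.6, 0.6, 0.2]
opening: 0.01
```

```bash
python3 lev.py R,-.03,0 R,-.1,0;  python3 - <<'E'
from h import *
c=cam('side');cv2.imwrite('pics/s22f.png',c['img']);crop(c['img'],270,180,390,340,5,'pics/s22.png')
E
```

```text
34.15 [ 0.4889 -0.1638  0.1234] [-0.6  0.6  0.2]
R,-.03,0 ([1.0, 0.4, -15.7], [-0.1, 0.1, 0.1])
R,-.1,0 ([1.4, 0.4, -19.6], [-0.1, 0.1, 0.1])
```

View pics/s22.png

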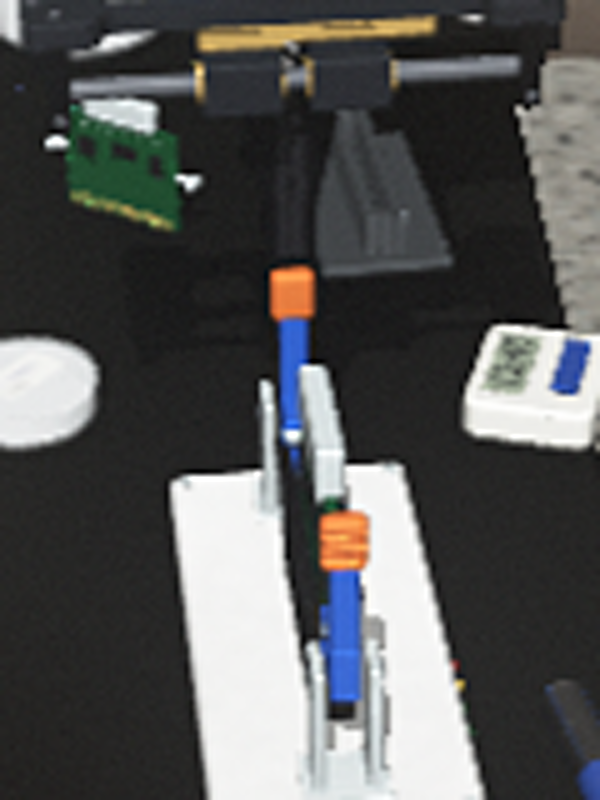

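Emit:
play_rows(
  motion=[
    [[0.5,0.4,-10],[0,0,0],0],
    [[0.5,0.4,-15],[0,0,0],0],
    [[0.5,0.4,-17],[0,0,0],0],
    [[0.5,0.4,-18],[0,0,0],0],
    [[0.5,0.4,-18],[0,0,0],0],
  ],
)

```text
time_s: 34.7
position: [0.4894, -0.1482, 0.1237]
tcp_rot: [[0.001, 0.998, 0.066], [-0.008, 0.066, -0.998], [-1.0, -0.0, 0.008]]
force: [-2.2, -8.6, -0.4]
opening: 0.005
```

Emit:
play_rows(
  motion=[
    [[0,0,-1],[0,0,0],0],
    [[0,0,-1],[0,0,0],0],
    [[0,0,-1],[0,0,0],0],
  ],
)

```text
time_s: 35.0
position: [0.4894, -0.1478, 0.1238]
tcp_rot: [[0.001, 0.998, 0.066], [-0.009, 0.066, -0.998], [-1.0, 0.0, 0.009]]
force: [-2.6, -9.6, -0.6]
opening: 0.005
```

Emit:
play_rows(
  motion=[
    [[0,0,-1],[0,0,0],0],
    [[0,0,-1],[0,0,0],0],
    [[0,0,-1],[0,0,0],0],
  ],
)

```text
time_s: 35.3
position: [0.4894, -0.1472, 0.1238]
tcp_rot: [[0.001, 0.998, 0.067], [-0.01, 0.067, -0.998], [-1.0, 0.0, 0.01]]
force: [-3.2, -11.1, -0.5]
opening: 0.006
```

Emit:
play_rows(
  motion=[
    [[0,0,-0.7],[0,0,0],0],
    [[0,0,-0.7],[0,0,0],0],
    [[0,0,-0.7],[0,0,0],0],
  ],
)

```text
time_s: 35.6
position: [0.4894, -0.1469, 0.1239]
tcp_rot: [[0.001, 0.998, 0.067], [-0.01, 0.067, -0.998], [-1.0, 0.0, 0.01]]
force: [-2.8, -11.5, -1.4]
opening: 0.006
```

Emit:
play_rows(
  motion=[
    [[0,0,-0.4],[0,0,0],0],
    [[0,0,-0.4],[0,0,0],0],
    [[0,0,-0.4],[0,0,0],0],
  ],
)

```text
time_s: 35.9
position: [0.4894, -0.1466, 0.1239]
tcp_rot: [[0.001, 0.998, 0.067], [-0.011, 0.067, -0.998], [-1.0, 0.0, 0.011]]
force: [-2.4, -12.7, -0.2]
opening: 0.007
```

Emit:
play_rows(
  motion=[
    [[-8,0,17],[0,0,0],0],
    [[-40,0,20],[0,0,0],0],
    [[-80,0,40],[0,0,0],0],
    [[-100,0,90],[0,0,0],0],
    [[-100,0,130],[0,0,0],0],
    [[-100,0,130],[0,0,0],0],
  ],
)

```text
time_s: 36.5
position: [0.4986, -0.2782, 0.2254]
tcp_rot: [[0.004, 0.998, 0.059], [-0.008, 0.059, -0.998], [-1.0, 0.004, 0.008]]
force: [0.6, 0.6, 0.6]
opening: 0.004
```

```bash
python3 tabs.py; python3 - <<'E'
from h import *
c=cam('side');cv2.imwrite('pics/s23f.png',c['img']);crop(c['img'],285,220,375,340,7,'pics/s23.png')
c=cam('top');cv2.imwrite('pics/t23f.png',c['img']);crop(c['img'],180,190,340,290,5,'pics/t23.png')
E
```

```text
L [212 240   8   9  55] [215.3 244. ] theta 0.018
36.55 [ 0.4972 -0.2747  0.2241] [-1.  -0.3 -0.8]
```

View pics/s23.png

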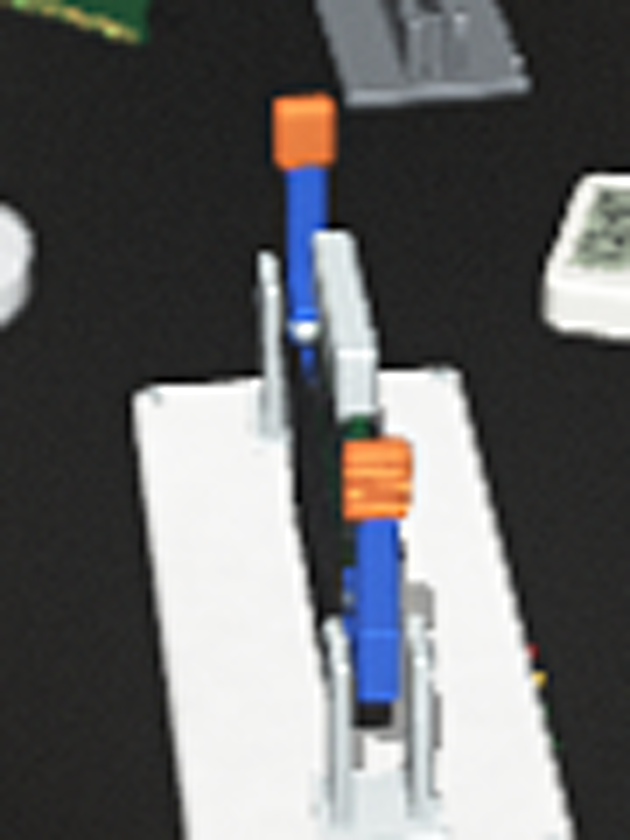

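View pics/t23.png

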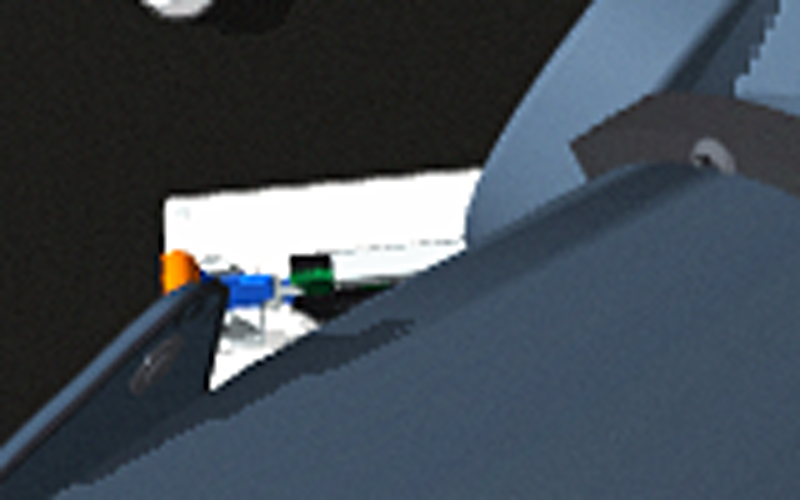

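```bash
python3 - <<'E'
from h import *
from scipy.optimize import least_squares
S=load('side');s=lambda x,y:(285+(x+.5)/7-.5,220+(y+.5)/7-.5)
def go(obs,s):
    def f(p):
        R=cv2.Rodrigues(np.array([0,0,.0645]))[0]@cv2.Rodrigues(np.array([p[2],0,0]))[0]@cv2.Rodrigues(np.array([0,p[3],0.]))[0]
        r=[]
        for P,uv in obs: r+=list(proj(S,R@np.array(P)/1000+np.array([p[0],-.058+0*p[1],p[1]]))[0]-s(*uv))
        return np.array(r)
    q=least_squares(f,[.482,.026,0,0]);print(q.x.round(4),f(q.x).reshape(-1,2).round(1).tolist())
go([((-5,28,72),(377,415)),((5,28,72),(338,419)),((-5,28,92),(378,347)),((5,28,92),(338,352)),((5,-28,92),(314,233)),((-5,-28,92),(351,230)),((0,-58,42),(304,329))],s)
# reference: on toes, pic s10 (offset 270,180,f5)
s2=lambda x,y:(270+(x+.5)/5-.5,180+(y+.5)/5-.5)
go([((-5,28,72),(343,457)),((5,28,72),(315,461)),((-5,28,92),(342,407)),((5,-28,92),(300,331)),((-5,-28,92),(326,329)),((0,58,42),(343,586))],s2)
E
```

```text
[ 0.4865  0.0258  0.0231 -0.0713] [[-0.5, 0.5], [-0.7, -0.0], [0.3, 0.3], [0.1, -0.4], [-0.0, -0.6], [0.3, -0.2], [0.7, 0.4]]
[0.4794 0.0388 0.0634 0.0099] [[0.4, 0.4], [0.1, 0.0], [0.4, 0.1], [-0.6, -0.0], [-0.2, -0.0], [-0.2, -0.5]]
```

```bash
python3 lev.py L,-.03,18,.2 L,-.03,18
```

```text
36.65 [ 0.496  -0.2713  0.2228] [-0.   0.6  0.3]
L,-.03,18,.2 ([22.9, -0.3, -322.1], [-0.1, -0.0, 0.1])
L,-.03,18 ([100.6, -0.1, -322.0], [-0.1, -0.0, 0.1])
```

Emit:
play_rows(
  motion=[
    [[10,0,-50],[0,0,0],0],
    [[20,0,-100],[0,0,0],0],
    [[20,0,-150],[0,0,0],0],
    [[20,0,-200],[0,0,0],0],
    [[20,0,-250],[0,0,0],0],
    [[20,0,-295],[0,0,0],0],
    [[25,0,-324],[0,0,0],0],
    [[60,0,-324],[0,0,0],0],
  ],
)

```text
time_s: 37.45
position: [0.4767, 0.0559, 0.1648]
tcp_rot: [[0.005, 0.998, 0.07], [-0.001, 0.07, -0.998], [-1.0, 0.005, 0.002]]
force: [0.7, 0.1, 0.3]
opening: 0.003
```

Emit:
play_rows(
  motion=[
    [[30,0,0],[0,0,0],0],
    [[40,0,0],[0,0,0],0],
    [[40,0,0],[0,0,0],0],
  ],
)

```text
time_s: 37.75
position: [0.4741, 0.0519, 0.1213]
tcp_rot: [[-0.006, 0.998, 0.064], [-0.001, 0.064, -0.998], [-1.0, -0.006, 0.001]]
force: [-0.1, -1.2, -1.1]
opening: 0.001
```

```bash
python3 tabs.py;python3 lev.py L,-.03,0 L,-.03,18; python3 - <<'E'
from h import *
c=cam('top');crop(c['img'],150,190,350,290,4,'pics/t24.png')
E
```

```text
R [303 231   7  10  54] [306.2 235.8] theta -0.022
L [213 240   7  10  58] [215.8 244.6] theta -0.002
37.8 [0.4753 0.0515 0.1223] [ 0.7 -0.7 -0.5]
37.8 [0.4753 0.0515 0.1223] [ 0.7 -0.7 -0.5]
L,-.03,0 ([-0.0, 0.1, 19.4], [-0.0, 0.1, 0.2])
L,-.03,18 ([-0.1, 0.1, 1.4], [-0.0, 0.1, 0.2])
```

View pics/t24.png

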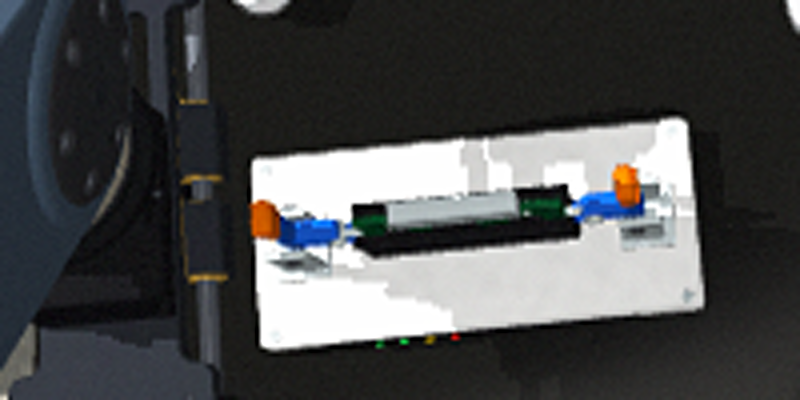

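Emit:
play_rows(
  motion=[
    [[0,0,10],[0,0,0],0],
    [[0,0,17],[0,0,0],0],
    [[0,0,19.5],[0,0,0],0],
    [[0,0,21],[0,0,0],0],
    [[0,0,22],[0,0,0],0],
    [[0,0,22],[0,0,0],0],
  ],
)

```text
time_s: 38.45
position: [0.4782, 0.0308, 0.1236]
tcp_rot: [[0.001, 0.998, 0.059], [0.003, 0.059, -0.998], [-1.0, 0.001, -0.003]]
force: [1.1, 12.5, 4.6]
opening: 0.004
```

Left is firm at 12.5 N at the same place. Backing clear and handing in.

Emit:
play_rows(
  motion=[
    [[-5,0,-18],[0,0,0],0],
    [[-30,0,-30],[0,0,0],0],
    [[-70,0,-45],[0,0,0],0],
    [[-100,0,-60],[0,0,0],0],
    [[-120,0,-70],[0,0,0],0],
    [[-120,0,-70],[0,0,0],0],
    [[-120,0,-70],[0,0,0],0],
  ],
)

```text
time_s: 39.15
position: [0.4732, 0.0983, 0.2426]
tcp_rot: [[-0.0, 0.998, 0.063], [-0.002, 0.063, -0.998], [-1.0, -0.001, 0.002]]
force: [-0.1, 0.0, -1.1]
opening: 0.002
```

```bash
python3 tabs.py; python3 - <<'E'
from h import *
c=cam('top');cv2.imwrite('pics/t25f.png',c['img'])
c=cam('side');cv2.imwrite('pics/s25f.png',c['img'])
E
```

```text
R [304 231   6  10  55] [306.5 235.7] theta -0.014
L [213 240   7  10  59] [216.  244.5] theta -0.006
39.2 [0.4727 0.0982 0.2418] [-0.4 -0.1 -0.5]
```

View pics/t25f.png

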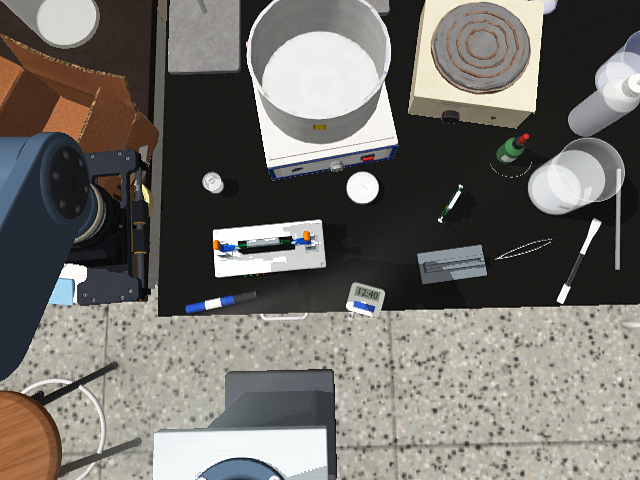

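```bash
python3 -c "
from rig import bot
print(bot.hand_in())"
```

```text
the job is handed in; nothing more can be done
None
```

I took the larger green card out of its stand, lowered it onto the swung-out levers' toes in the socket and let go of it. I then swung the two levers in by turns, never more than about 0.2 rad apart, and handed the job in at about 39 s. No verdict was reported.

What the last checks showed:
- **Levers:** both stopped giving way at about 12.5 N (left 12.5, right 12.7). That is slightly above the 11–12 N that seats the card and under the 14 N overload. The cameras put both angles within about 0.02 rad of upright.
- **Card height:** the side view put the lower edge about 26 mm above the socket's origin, inside the 22–30 mm seat range.
- **Sideways lean:** it measured about 0.07 rad, inside the 0.12 rad limit.
- **Level end to end:** this is not well confirmed. The camera fit gave 0.02 rad, but the same fit read 0.06 rad while the card still stood loose on the toes, so it is weak evidence. The matching lever angles suggest the card is level.
- **Card position:** the last side-view fit put the card at x = 0.4865, about 4 mm from my socket estimate of 0.4825. The top view showed no such offset, and I did not resolve the difference.
- **Surroundings:** in the last top view the bystanders look where they were at the start, and the arm is clear of everything.

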